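# Seat a pump test cover with four crank nuts

### The arm

A 7-joint arm with a two-finger parallel gripper is mounted at the origin on the work surface. World frame = base frame: x ahead of the robot, y to its left, z up, the work surface at z = 0. Lengths are in m, angles in rad, forces in N, time in s.
With the tool pointing down it reaches from about 0.4 to 0.85 m from the base axis. Payload 4.5 kg.
Tool frame: the origin (TCP) lies between the finger pads; the fingertips stand r.finger_overhang ahead of it and the grasp point (between the pads) lies 8 mm behind it (r.finger_overhang is the distance from the TCP to the fingertips, in m); z points along the fingers, x is the direction in which the jaws open and shut, and the axes are right-handed (so a half turn about z gives the same grasp; the last joint's range is limited). The gripper opens to 88 mm and grips with 3 to 60 N. Pads are 18 mm wide; open, the fingers measure 123 mm over their backs; the gripper's body (75 mm by 187 mm) begins 45 mm behind the grasp point.
Start: joints at [-1.253, 0.689, -0.195, 1.565, 0.157, 0.902, -0.215], TCP at [0.175, 0.6, 0.25] pointing down, gripper open.
Joint ranges: [-3.01, 3.01], [-0.46, 2.08], [-1.47, 1.51], [0.13, 2.56], [-1, 4.14], [0.04, 2.09], [-2.66, 2.66]. Speed limits (rad/s): [2.57, 2.57, 3.14, 3.14, 3.14, 3.14, 3.14].

### API

Orientations are given as a unit quaternion [x, y, z, w].
In Python, from plant import r gives the robot as it stands.
- The arm moves only by the tool move_arm, never from a script. Its argument "targets" is a list that holds one entry, the list of rows, each a list of 7 numbers: the turn, a rotation vector about the world's x, y, z in rad, then the shift along the world's x, y, z in m, then the opening, from 0 (shut) to 1 (fully open). A call has 1 to 5 rows; each row shifts and turns the pose as measured when the row begins; what a row does not reach is not made up. A row lasts 1/10 s, in which the tool goes at most 50 mm and 8.59 degrees, less where a joint would pass 70% of its speed; a pose out of reach is approached as far as the arm can. A call with a gripper value outside its range is refused whole. The fingers move at their own pace and stop on an object; "force" is the grip in N (left out, the last holds). Time passes only in rows, so rows that do not move let the fingers close. It gives the time, the measured TCP pose, the force and the opening at its end, in the units of the state.
- r.get_state(): the state, without advancing time (a new reading comes with each control period).
- r.snapshot(name): name is "scene" or "top" or "wrist"; returns a dict with "frame" (420x560x3 uint8, red, green, blue), "K" (3x3 intrinsics, pixels), "T" (4x4, takes a point from camera to world coordinates). Camera axes: x right, y up, looking along -z (the intrinsics and any distortion apply to the point x, -y, -z); pixel columns grow to the right and rows downward; lengths in m; the calibration is good to about 2 mm. A picture is of the moment at which its call begins. There is no depth.
- r.finish_job(): hands the job in, once; it reports no verdict.
Trained networks look in a picture, given as the dict that the camera call returned (one of the last four; its "shot" number tells which), for a name from the list of things; names that differ only in an ending like _2 or _b are one class to them, and where a whole thing is asked for, a point or a joint stands for the part that bears it (a point fixed in the world has none). Each returns a list of dicts, best first, with "score" (0 to 1); they miss things now and then, are a little off and sometimes report something else, mostly with a low value. They report only what shows in the picture. A call takes as long as a camera call. They do not tell look-alikes from the thing itself.
- r.find_in(picture, query): "centre" ([row, column] in pixels, amid what is visible of it).
The state is a dict: "clock": time; "q": joint angles; "qd": joint speeds; "joint_torque": joint torques, N m; "tool_pos": TCP position; "eef_rot": TCP orientation; "contact_force": force on the tool from outside, world axes, zero at the start; "moment": the same for the moment, N m; "opening": opening from 0.0 (shut) to 1.0 (fully open).
Only numpy, scipy, OpenCV 4.12 (cv2) and the standard library are available. Lean on these libraries where they do the work, as an engineer would, in place of code of your own. Each camera call takes 0.05 s, during which the arm holds its last target. There are 200 camera calls.

### The job

Slide the yellow spacer out from under the cover of the pump housing and put it in the blue bin. Then tighten the four crank nuts clockwise, about half a turn each and one after the other in cross order (the second diagonally opposite the first, then the other two), turning each until you feel it come up firmly tight so that the cover seats evenly, but without forcing it past that, and let go. Leave everything else on the bench alone.

Things in the scene. Friction and masses are not known exactly. Their poses are not given: they have to be found in the camera images.
- housing: Leak-test fixture bolted to the bench: a blue pump housing with an aluminium flange, 194 x 194 mm, its top face 60 mm above the bench. Origin: middle of its underside, on the bench. A lug 70 mm wide, level with the flange top, sticks out of its -y side to y = -148 mm. Four fixed studs stand at (x, y) in mm: nut 1 (58, 58), nut 2 (-58, 58), nut 3 (-58, -58), nut 4 (58, -58). Opposites: 1 and 3, 2 and 4.
- cover: Loose steel cover plate (170 x 170 x 10 mm, 0.9 kg) on the studs, pushed up against the nuts by sprung pins. Origin: middle of its underside. At first the cover hangs about 5 mm above the flange; it follows the nuts down, corner by corner; seated, its underside is at 60.5 mm. A boss in its middle stands 16 mm above its top.
- spacer: Loose yellow spacer, about 90 g: a tongue 3 mm thick, 40 mm wide (x), from y = -18 to +67 mm, with an upright tab 12 mm thick (x), 30 mm wide (y), up to z = 58 mm. Origin: underside, below the tab's middle. It lies on the housing's lug, its axes as the housing's, 30 mm of the tongue in the gap under the cover; it comes out by sliding at least 40 mm along its -y, not by lifting.
- bin: Fixed open blue bin, 150 (x) x 170 (y) mm, 50 mm high, walls and floor 4 mm. Origin: middle of its underside.
- nut1_top (a point): Nut 1: a dark steel nut, hub 28 mm across, with a one-sided crank; this point is on its axis at the hub's top, about 97.5 mm above the bench at first. Tightens clockwise seen from above and sinks 10 mm per turn (all four nuts are alike). Home is at 92.5 mm, 2.8 to 3.5 rad of turn from the start; start and home directions differ from nut to nut and are not marked.
- grip1 (a point): Middle (height) of the orange crank sleeve of nut 1: upright, 14 mm across, 40 mm from the nut's axis, reaching 18 mm above and 27 mm below this point. It spins freely on its pin, so it can be held without turning the gripper while it is led round its circle. Crank arms, hubs and studs all lie 23 mm or more below this point. The other three are alike.
- nut2_top (a point): Nut 2, as nut 1. All nuts: leading the sleeve round takes about 6 N while the nut runs. At home the nut stops dead, and pushing on only bends its springy crank against the hub, 1 mm at the sleeve per 2.5 N. At 9 to 12 N it is firmly tight and stays so when let go; more than 15 N (6 mm of bend) is forcing it and crushes the seal. Each point's x axis runs along the unbent crank, sleeve at x = -40 mm.
- grip2 (a point): Crank sleeve of nut 2, as that of nut 1.
- nut3_top (a point): Nut 3, top of the hub on its axis, as nut 1.
- grip3 (a point): Crank sleeve of nut 3, as that of nut 1.
- nut4_top (a point): Nut 4, top of the hub on its axis, as nut 1.
- grip4 (a point): Crank sleeve of nut 4, as that of nut 1.
- mallet: Bystander, loose on the bench: a hammer about 0.3 m long. Leave it alone. Origin under it.
- screwdriver: Bystander, loose on the bench: a screwdriver. Leave it alone. Origin under it.
- wrench: Bystander, loose on the bench: an open wrench. Leave it alone. Origin under it.
- tape: Bystander, loose on the bench: a roll of tape, a ring 100 mm across and 25 mm high. Leave it alone. Origin under it.
- can: Bystander, loose on the bench: a red spray can, 54 mm across and 150 mm tall. Leave it alone. Origin under it.
- carton: Bystander, loose on the bench: a small cardboard carton, 120 x 160 x 70 mm. Leave it alone. Origin under it.
- fitting: Bystander, loose on the bench: a brass fitting, 36 mm across and 35 mm tall. Leave it alone. Origin under it.
Mind the look-alikes: they are no part of the job. What is shaped like the bin but red is not meant.

How it is judged:
On the way, in this order (a step that is already met when the one before it is completed fails the run):
1. the spacer lies in the bin, let go (x of spacer in the frame of bin between -0.07 and 0.07 m and y of spacer in the frame of bin between -0.08 and 0.08 m and z of spacer in the frame of bin between -0.005 and 0.035 m and contact force between the fingers and spacer below 0.1 N), for 0.2 s.
2. a first nut is home (z of any of nut1_top, nut2_top, nut3_top, nut4_top in the frame of housing below 0.0926 m), for 0.1 s.
3. the nut diagonally opposite is home too ((z of each of nut1_top, nut3_top in the frame of housing below 0.0926 m or z of each of nut2_top, nut4_top in the frame of housing below 0.0926 m)), for 0.1 s.
4. a third nut is home (((z of each of nut1_top, nut3_top in the frame of housing below 0.0926 m and z of any of nut2_top, nut4_top in the frame of housing below 0.0926 m) or (z of each of nut2_top, nut4_top in the frame of housing below 0.0926 m and z of any of nut1_top, nut3_top in the frame of housing below 0.0926 m))), for 0.1 s.
At the end, for the whole second after the job is handed in: All four nuts are home (each nut's top no more than 92.6 mm above the underside of the housing), the cover is level within 0.006 rad, and the spacer lies at rest in the bin (z of each of nut1_top, nut2_top, nut3_top, nut4_top in the frame of housing below 0.0926 m and angle between cover's own z axis and vertical below 0.006 rad and x of spacer in the frame of bin between -0.07 and 0.07 m and y of spacer in the frame of bin between -0.08 and 0.08 m and z of spacer in the frame of bin between -0.005 and 0.035 m and linear speed of spacer below 0.02 m/s); the robot touches nothing.
It fails at once if a nut is forced: its springy crank bends forward by more than 6 mm at the sleeve (15 N) (y of grip1 in the frame of nut1_top above 0.006 m or y of grip2 in the frame of nut2_top above 0.006 m or y of grip3 in the frame of nut3_top above 0.006 m or y of grip4 in the frame of nut4_top above 0.006 m).
It fails at once if two neighbouring nuts are tightened before either one's opposite (not cross order) ((z of each of nut1_top, nut2_top in the frame of housing below 0.0946 m and not (z of nut3_top in the frame of housing below 0.0946 m) and not (z of nut4_top in the frame of housing below 0.0946 m)) or (z of each of nut2_top, nut3_top in the frame of housing below 0.0946 m and not (z of nut4_top in the frame of housing below 0.0946 m) and not (z of nut1_top in the frame of housing below 0.0946 m)) or (z of each of nut3_top, nut4_top in the frame of housing below 0.0946 m and not (z of nut1_top in the frame of housing below 0.0946 m) and not (z of nut2_top in the frame of housing below 0.0946 m)) or (z of each of nut4_top, nut1_top in the frame of housing below 0.0946 m and not (z of nut2_top in the frame of housing below 0.0946 m) and not (z of nut3_top in the frame of housing below 0.0946 m))).
It fails at once if a nut is tightened with the spacer still under the cover (horizontal distance between spacer and housing below 0.14 m and z of any of nut1_top, nut2_top, nut3_top, nut4_top in the frame of housing below 0.0946 m).
It fails at once if a bystander is moved by more than 25 mm (distance of any of mallet, screwdriver, wrench, tape, can, carton, fitting from where it was at the start of the episode above 0.025 m).
It also fails if it takes over 72 s, if anything falls off the work surface, if the arm or the gripper's body presses on something with over 40 N, if the wrist force passes 120 N, or if a joint passes its speed limit or range.

## Working session

There is one attempt and no reset: what is moved stays moved. The work goes in short steps, Python scripts to look and compute and a tool call to move; the robot and the scene stay as the last step left them, time stands still between calls to the robot, and variables do not carry over. Pictures are saved under pics/ and viewed, about 8 in all and at most 12, crops included, and the job is handed in when it is done.

Besides the shell and the picture viewer there is one more tool, called after "Request:" as name(argument=value, ...), one argument or row to a line, values as JSON. move_arm: Moves the arm, as the interface text tells. Its arguments: {"type":"object","properties":{"targets":{"type":"array","items":{"type":"array","items":{"type":"array","items":{"type":"number"}}}},"force":{"type":"number"}},"required":["targets"]}

```bash
ls; mkdir -p pics
cat > h.py <<'E'
import numpy as np, cv2
from plant import r
def ray(s,px):
    row,col=px
    K=np.array(s["K"]);T=np.array(s["T"])
    d=np.linalg.inv(K)@[col,row,1.]
    d=T[:3,:3]@[d[0],-d[1],-d[2]]
    return T[:3,3],d
def at(s,px,z):
    o,d=ray(s,px); return o+d*(z-o[2])/d[2]
def proj(s,p):
    K=np.array(s["K"]);T=np.array(s["T"])
    c=T[:3,:3].T@(np.array(p)-T[:3,3]); c=K@[c[0],-c[1],-c[2]]
    return c[1]/c[2],c[0]/c[2]
def save(s,name,crop=None,k=1):
    f=s["frame"]
    if crop: f=f[crop[0]:crop[1],crop[2]:crop[3]]
    f=cv2.resize(f,None,fx=k,fy=k,interpolation=cv2.INTER_CUBIC)
    cv2.imwrite("pics/"+name+".png",f[:,:,::-1])
E
python3 - <<'E'
from h import *
print(r.finger_overhang)
st=r.get_state();print(st)
t=r.snapshot("top");s=r.snapshot("scene")
print([k for k in t if k!='frame'],t["K"],t["T"],s["T"])
for n in ["housing","cover","spacer","bin","grip1","nut1_top","can","carton","tape","fitting","mallet"]:
    z={"spacer":.09,"bin":.025,"grip1":.1205,"nut1_top":.0975,"cover":.07,"housing":.06}.get(n,.03)
    print(n,[(round(d["score"],2),np.round(d["centre"]),np.round(at(t,d["centre"],z)[:2],3)) for d in r.find_in(t,n)[:6]])
cv2.imwrite("pics/a.png",np.vstack([t["frame"]])[:,:,::-1]); cv2.imwrite("pics/b.png",s["frame"][:,:,::-1])
E
```

```text
pics
0.011
{'clock': 0.0, 'q': array([-1.25319451,  0.6899213 , -0.19452245,  1.56633447,  0.15730154,
        0.90250081, -0.21509327]), 'qd': array([-0.00183349, -0.00184828, -0.00059205, -0.00067719,  0.00189751,
        0.00068142,  0.00116678]), 'joint_torque': array([ 5.84260179e-04, -5.27563226e+01, -1.26666751e+00, -1.53433764e+01,
       -5.25796122e-02,  6.43074804e-03,  1.59351248e-04]), 'tool_pos': array([0.17487812, 0.59940646, 0.2489519 ]), 'eef_rot': array([ 7.99972763e-01,  6.00035660e-01, -6.67430784e-04,  5.82571128e-04]), 'contact_force': array([0.67867817, 0.37359523, 0.06064476]), 'moment': array([-0.03062181,  0.03792166,  0.02018107]), 'opening': 1.0016039169682456}
['K', 'T', 'shot'] [[382.72036457   0.         280.59083711]
 [  0.         382.72036457 212.80569499]
 [  0.           0.           1.        ]] [[ 0.01747504  0.99571329 -0.09082766  0.44351794]
 [-0.99966248  0.01914614  0.01755991 -0.13113845]
 [ 0.01922364  0.09049015  0.9957118   1.18799603]
 [ 0.          0.          0.          1.        ]] [[-0.44760235 -0.67479156  0.58677806  1.34324891]

[... 540 characters left out ...]
ray([0.53, 0.08])), (0.51, array([172., 186.]), array([0.65 , 0.119]))]
nut1_top [(0.71, array([173., 194.]), array([0.654, 0.102]))]
can [(0.94, array([157., 348.]), array([ 0.727, -0.355]))]
carton [(0.71, array([299., 352.]), array([ 0.295, -0.371]))]
tape [(0.66, array([128., 296.]), array([ 0.815, -0.194])), (0.44, array([200., 219.]), array([0.586, 0.036])), (0.36, array([158., 348.]), array([ 0.724, -0.357])), (0.35, array([176., 121.]), array([0.653, 0.336]))]
fitting [(0.58, array([142., 186.]), array([0.762, 0.143])), (0.5, array([126., 289.]), array([ 0.82 , -0.174])), (0.38, array([185., 243.]), array([ 0.633, -0.034]))]
mallet [(0.65, array([273., 104.]), array([0.359, 0.369]))]
```

View pics/a.png

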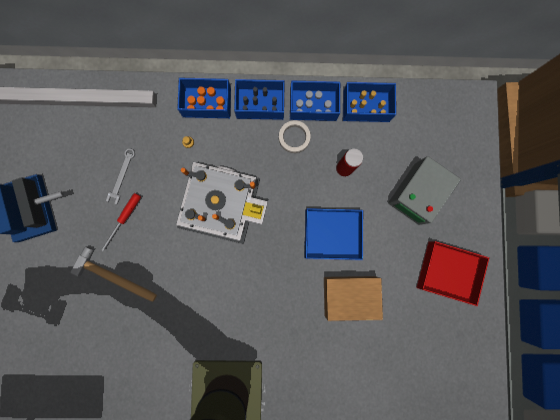

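View pics/b.png

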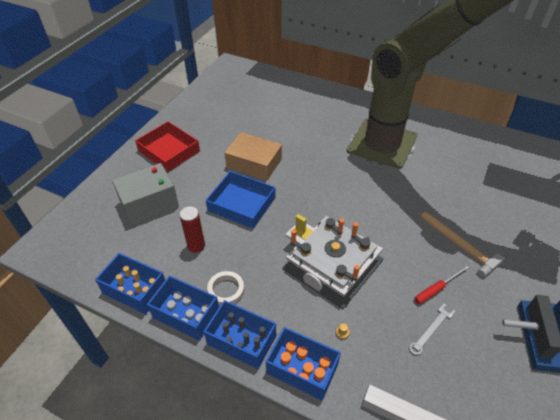

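The top view shows the housing near pixel (201, 217), yawed about -12°, with its lug pointing right and the yellow spacer on it at (210, 255). The blue bin is at (233, 334). The red bin at (272, 453) is the look-alike. Next I go above the housing for a wrist look.

Request:
move_arm(
  targets=[
    [[0, 0, -0.105, 0.026, -0.04, 0.011, 1], [0, 0, -0.105, 0.026, -0.04, 0.011, 1], [0, 0, -0.105, 0.026, -0.04, 0.011, 1], [0, 0, -0.105, 0.026, -0.04, 0.011, 1], [0, 0, -0.105, 0.026, -0.04, 0.011, 1]],
  ],
)

```text
clock: 1.15
tool_pos: [0.3008, 0.3998, 0.3044]
eef_rot: [0.929, 0.369, -0.0, -0.004]
contact_force: [0.3, 0.3, 0.7]
opening: 1.0
```

Request:
move_arm(
  targets=[
    [[0, 0, -0.105, 0.026, -0.04, 0.011, 1], [0, 0, -0.105, 0.026, -0.04, 0.011, 1], [0, 0, -0.105, 0.026, -0.04, 0.011, 1], [0, 0, -0.105, 0.026, -0.04, 0.011, 1], [0, 0, -0.105, 0.026, -0.04, 0.011, 1]],
  ],
)

```text
clock: 1.65
tool_pos: [0.4322, 0.1951, 0.3622]
eef_rot: [0.994, 0.105, 0.002, -0.005]
contact_force: [-0.1, 1.4, -0.5]
opening: 1.0
```

Request:
move_arm(
  targets=[
    [[0, 0, -0.105, 0.026, -0.04, 0.011, 1], [0, 0, -0.105, 0.026, -0.04, 0.011, 1], [0, 0, -0.105, 0.026, -0.04, 0.011, 1], [0, 0, -0.105, 0.026, -0.04, 0.011, 1], [0, 0, 0, 0, 0, 0, 1]],
  ],
)

```text
clock: 2.15
tool_pos: [0.5401, 0.0238, 0.4105]
eef_rot: [0.993, -0.12, 0.008, -0.003]
contact_force: [-0.2, -0.1, 0.5]
opening: 0.999
```

Run:
```python
from h import *
w=r.snapshot("wrist"); print(np.round(w["K"],1).tolist(),np.round(w["T"],4).tolist(),r.get_state()["tool_pos"])
for n,z in [("housing",.06),("cover",.075),("spacer",.1),("grip1",.1205),("nut1_top",.0975)]:
    print(n,[(round(d["score"],2),np.round(d["centre"],1),np.round(at(w,d["centre"],z)[:2],4)) for d in r.find_in(w,n)[:7]])
np.savez("w1.npz",**{k:w[k] for k in("frame","K","T")})
save(w,"c",k=1.4)
```

```text
[[315.9, 0.0, 282.9], [0.0, 315.9, 206.8], [0.0, 0.0, 1.0]] [[0.9711, 0.231, 0.0592, 0.5573], [-0.2381, 0.9248, 0.2968, 0.1023], [0.0138, -0.3023, 0.9531, 0.5472], [0.0, 0.0, 0.0, 1.0]] [0.53848214 0.02741609 0.4095767 ]
housing [(0.84, array([128.2, 244.2]), array([0.5001, 0.0846])), (0.53, array([129.5, 257.6]), array([0.5191, 0.078 ]))]
cover [(0.77, array([142. , 303.5]), array([0.5812, 0.0452])), (0.44, array([164.5, 265.6]), array([0.5185, 0.0264]))]
spacer [(0.72, array([217.1, 297.3]), array([ 0.5466, -0.058 ]))]
grip1 [(0.55, array([213. , 345.8]), array([ 0.6158, -0.0614])), (0.54, array([164.7, 265.4]), array([0.5219, 0.0335]))]
nut1_top [(0.7, array([ 92.4, 343.9]), array([0.6472, 0.099 ])), (0.36, array([314.6, 289.6]), array([ 0.4951, -0.2245]))]
```

View pics/c.png

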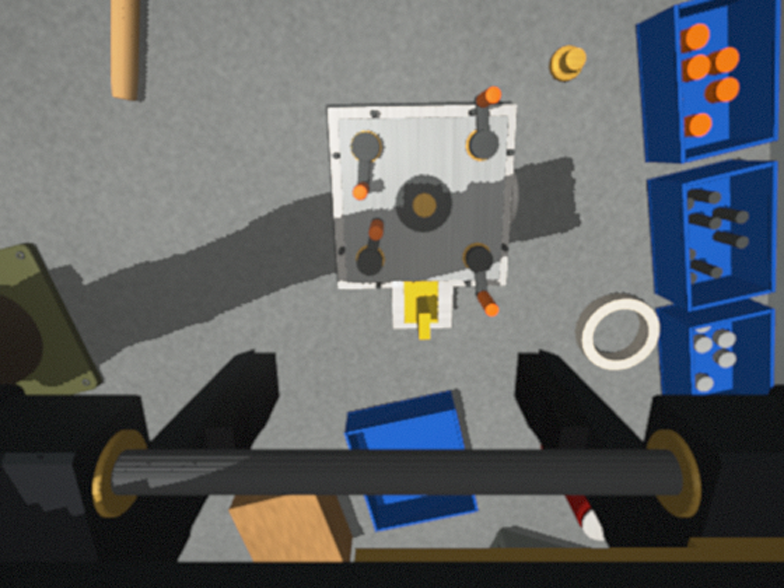

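The wrist view shows the hubs at (483,145), (367,146), (369,261) and (478,259) in the enlarged picture, for nuts 1 to 4. Sleeves 1 and 3 point to +y, 2 and 4 to -y. The spacer tab is at (424, 325). Next I fit the housing pose.

```bash
cat > fit.py <<'E'
from h import *
from scipy.optimize import least_squares
from scipy.spatial.transform import Rotation as Ro
N=np.array([[58,58],[-58,58],[-58,-58],[58,-58]])/1000
def fit(s,obs):  # obs: list of (local xyz, (row,col))
    def f(v):
        c,sn=np.cos(v[2]),np.sin(v[2])
        return np.concatenate([np.array(proj(s,[v[0]+c*l[0]-sn*l[1],v[1]+sn*l[0]+c*l[1],l[2]]))-p for l,p in obs])
    o=least_squares(f,[.58,.04,-.22],loss="soft_l1"); return o.x,f(o.x)
E
python3 - <<'E'
from fit import *
w=dict(np.load("w1.npz"))
vp=lambda x,y:np.array([y,x])/1.4
obs=[((*N[i],.0975),vp(*p)) for i,p in enumerate([(483,145),(367,146),(369,261),(478,259)])]
h=.097
obs+=[((sx*h,sy*h,.06),vp(*p)) for sx,sy,p in [(-1,1,(328,106)),(1,1,(516,104)),(-1,-1,(338,288)),(1,-1,(507,286))]]
v,res=fit(w,obs); print(v,res.round(1))
c,s=np.cos(v[2]),np.sin(v[2]);R=np.array([[c,-s],[s,c]])
hsv=cv2.cvtColor(w["frame"],cv2.COLOR_RGB2HSV)
m=cv2.inRange(hsv,(4,170,90),(16,255,255)); n,_,st,ce=cv2.connectedComponentsWithStats(m)
for i in range(1,n):
    if st[i][4]>15:
        x,y=ce[i]
        P=at(w,(y,x),.116)[:2]; L=R.T@(P-v[:2]); k=np.argmin(np.linalg.norm(N-L,axis=1)); d=L-N[k]
        if np.linalg.norm(d)<.07: print("nut",k+1,st[i],ce[i].round(1),P.round(4),"ang",np.degrees(np.arctan2(d[1],d[0])).round(1),"r",np.linalg.norm(d).round(4))
m=cv2.inRange(hsv,(24,150,150),(34,255,255)); n,_,st,ce=cv2.connectedComponentsWithStats(m)
for i in range(1,n):
    if st[i][4]>15: print("yel",st[i],ce[i].round(1))
print("spacer pred",v[:2]+R@[0,-.122],"tabtop px*1.4",1.4*np.array(proj(w,[*(v[:2]+R@[0,-.122]),.118])))
t=r.snapshot("top")
print("bin",[at(t,p,.05)[:2].round(3) for p in [(208,306),(209,362),(260,362),(258,305)]])
q=r.get_state();print(q["tool_pos"],np.degrees(np.arctan2(*(Ro.from_quat(q["eef_rot"]).as_matrix()[[1,0],0]))),Ro.from_quat(q["eef_rot"]).as_matrix().round(3).tolist(), np.degrees(v[2]))
E
```

```text
[ 0.57838892  0.04153033 -0.22754908] [-0.6  1.3 -0.2 -1.4  1.  -0.1  1.1  1.1  0.2 -0.4 -0.1  0.9 -0.1 -0.3
 -0.6 -1.1]
nut 1 [341  62  17  14 157] [349.1  68.9] [0.655 0.125] ang 93.1 r 0.0407
nut 2 [253 132  10  10  75] [257.1 136.6] [0.5205 0.072 ] ang -97.3 r 0.0417
nut 3 [264 158   9  13  83] [268.1 164.7] [0.5252 0.0318] ang 77.1 r 0.0375
nut 4 [342 208  14  18 135] [348.3 216.7] [ 0.6189 -0.0696] ang -81.0 r 0.0417
yel [289 201  24  29 419] [297.4 211.6]
yel [299 223  13  20 160] [303.1 232. ]
spacer pred [ 0.55086688 -0.07732478] tabtop px*1.4 [325.6729539  425.36435527]
bin [array([ 0.563, -0.227]), array([ 0.563, -0.395]), array([ 0.411, -0.395]), array([ 0.414, -0.226])]
[0.53630143 0.03302645 0.40849923] -12.8116218199018 [[0.975, -0.222, 0.01], [-0.222, -0.975, 0.01], [0.008, -0.012, -1.0]] -13.03760198337248
```

Request:
move_arm(
  targets=[
    [[-0.01, 0.01, 0, 0.005, -0.037, -0.03, 0.6], [0, 0, 0, 0.005, -0.037, -0.03, 0.6], [0, 0, 0, 0.005, -0.036, -0.03, 0.6], [0, 0, 0, 0, 0, -0.04, 0.6], [0, 0, 0, 0, 0, -0.04, 0.6]],
  ],
)

```text
clock: 3.0
tool_pos: [0.5552, -0.0731, 0.2391]
eef_rot: [0.995, -0.103, 0.008, -0.002]
contact_force: [1.2, 0.5, 0.2]
opening: 0.604
```

Request:
move_arm(
  targets=[
    [[0, 0, 0, 0, 0, -0.04, 0.6], [0, 0, 0, 0, 0, -0.03, 0.6], [0, 0, 0, 0, 0, 0, 0.6]],
  ],
)

```text
clock: 3.3
tool_pos: [0.5515, -0.0699, 0.1622]
eef_rot: [0.995, -0.101, 0.003, -0.003]
contact_force: [-0.5, 0.5, 0.9]
opening: 0.601
```

Run:
```python
from fit import *
w=r.snapshot("wrist"); q=r.get_state();print(q["tool_pos"],q["contact_force"],Ro.from_quat(q["eef_rot"]).as_matrix().round(3).tolist())
np.savez("w2.npz",**{k:w[k] for k in("frame","K","T")})
print(1.4*np.array(proj(w,q["tool_pos"])))
for n,z in [("spacer",.1)]:
    print(n,[(round(d["score"],2),np.round(d["centre"],1),np.round(at(w,d["centre"],z)[:2],4)) for d in r.find_in(w,n)[:7]])
save(w,"d",k=1.4)
```

```text
[ 0.55273524 -0.06992442  0.16406913] [-0.64253415  0.05719654  0.14866721] [[0.98, -0.201, 0.01], [-0.201, -0.98, 0.005], [0.009, -0.007, -1.0]]
[392.40645964 400.08328248]
spacer [(0.57, array([215.9, 279.7]), array([ 0.5517, -0.059 ]))]
```

View pics/d.png

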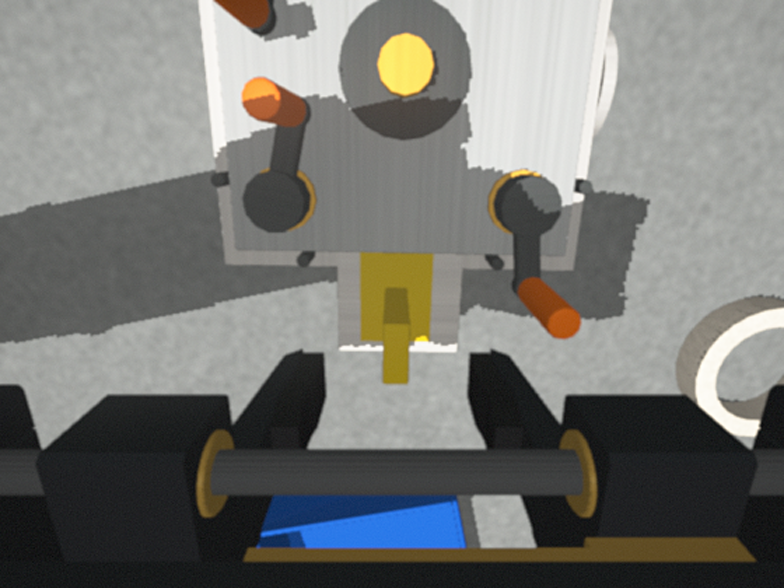

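The view shows the tab top at (396, 353) between the open fingers, hub 3 at (277, 201), hub 4 at (527, 204) and the boss at (405, 64). I refine the pose from these.

Run:
```python
from fit import *
w=dict(np.load("w2.npz")); vp=lambda x,y:np.array([y,x])/1.4
obs=[((*N[2],.0975),vp(277,200)),((*N[3],.0975),vp(527,203)),((0,0,.0915),vp(405,64)),((0,-.122,.118),vp(397,353))]
v,res=fit(w,obs);print(v,res.round(1))
c,s=np.cos(v[2]),np.sin(v[2]);print("spacer",at(w,vp(397,353),.118), v[:2]+np.array([[c,-s],[s,c]])@[0,-.122])
```

```text
[ 0.57830991  0.04198992 -0.22730766] [ 0.1 -3.8  2.5  1.7 -0.7 -0.3 -0.2  0.5]
spacer [ 0.55050382 -0.07696724  0.118     ] [ 0.55081657 -0.07687183]
```

Request:
move_arm(
  targets=[
    [[-0.005, 0.01, -0.025, -0.002, -0.007, -0.005, 0.6], [0, 0, 0, 0, 0, -0.03, 0.6], [0, 0, 0, 0, 0, -0.025, 0.6], [0, 0, 0, 0, 0, -0.008, 0.6], [0, 0, 0, 0, 0, 0, 0.6]],
  ],
)

```text
clock: 3.9
tool_pos: [0.5594, -0.0793, 0.1049]
eef_rot: [0.993, -0.115, 0.011, 0.001]
contact_force: [-0.0, 0.0, -0.1]
opening: 0.603
```

Request:
move_arm(
  targets=[
    [[0, 0, 0, -0.008, 0.002, -0.008, 0.6], [0, 0, 0, 0, 0, 0, 0.6]],
  ],
)

```text
clock: 4.1
tool_pos: [0.5533, -0.0779, 0.0997]
eef_rot: [0.993, -0.116, 0.014, 0.001]
contact_force: [-0.8, -0.2, 0.1]
opening: 0.597
```

Run:
```python
from fit import *
q=r.get_state();print(q["tool_pos"],q["qd"].round(3),q["contact_force"],Ro.from_quat(q["eef_rot"]).as_matrix().round(3).tolist())
```

```text
[ 0.55333718 -0.07793975  0.09967911] [-0.001 -0.036  0.023 -0.069  0.005  0.011 -0.006] [-0.80749077 -0.20033861  0.05657439] [[0.973, -0.23, 0.027], [-0.23, -0.973, -0.006], [0.027, -0.001, -1.0]]
```

Request:
move_arm(
  targets=[
    [[0.004, 0.027, 0, -0.003, 0.001, -0.004, 0.6], [0, 0, 0, 0, 0, 0, 0.3], [0, 0, 0, 0, 0, 0, 0.1], [0, 0, 0, 0, 0, 0, 0], [0, 0, 0, 0, 0, 0, 0]],
  ],
  force=20,
)

```text
clock: 4.6
tool_pos: [0.5549, -0.0781, 0.1014]
eef_rot: [0.993, -0.116, 0.005, 0.001]
contact_force: [-0.7, -0.7, -0.5]
opening: 0.262
```

Request:
move_arm(
  targets=[
    [[0, 0, 0, 0, 0, 0, 0], [0, 0, 0, 0, 0, 0, 0], [0, 0, 0, 0, 0, 0, 0]],
  ],
)

```text
clock: 4.9
tool_pos: [0.5546, -0.0782, 0.1016]
eef_rot: [0.993, -0.116, 0.005, 0.001]
contact_force: [0.5, 0.4, -0.5]
opening: 0.132
```

Request:
move_arm(
  targets=[
    [[0, 0, 0, -0.003, -0.013, 0, 0], [0, 0, 0, -0.003, -0.013, 0, 0], [0, 0, 0, -0.003, -0.013, 0, 0], [0, 0, 0, -0.004, -0.015, 0, 0], [0, 0, 0, -0.004, -0.015, 0, 0]],
  ],
)

```text
clock: 5.4
tool_pos: [0.5366, -0.151, 0.1014]
eef_rot: [0.993, -0.115, 0.005, 0.001]
contact_force: [0.2, 1.0, -0.3]
opening: 0.136
```

Request:
move_arm(
  targets=[
    [[0, 0, 0, -0.004, -0.02, 0.02, 0], [0, 0, 0, -0.012, -0.04, 0.02, 0], [0, 0, 0, -0.012, -0.042, 0, 0], [0, 0, 0, -0.012, -0.042, 0, 0], [0, 0, 0, -0.012, -0.04, 0, 0]],
  ],
)

```text
clock: 5.9
tool_pos: [0.4787, -0.3445, 0.1421]
eef_rot: [0.993, -0.114, 0.004, 0.001]
contact_force: [0.6, 0.3, -1.6]
opening: 0.136
```

Request:
move_arm(
  targets=[
    [[0, 0, 0, 0, 0, 0, 0], [0, 0, 0, 0, 0, -0.02, 0]],
  ],
)

```text
clock: 6.1
tool_pos: [0.4725, -0.3586, 0.1241]
eef_rot: [0.992, -0.123, 0.005, 0.006]
contact_force: [0.1, 0.7, -0.1]
opening: 0.131
```

Request:
move_arm(
  targets=[
    [[0, 0, 0, 0.012, 0.028, 0, 0], [0, 0, 0, 0, 0, -0.02, 0], [0, 0, 0, 0, 0, -0.02, 0], [0, 0, 0, 0, 0, -0.02, 0], [0, 0, 0, 0, 0, 0, 0]],
  ],
)

```text
clock: 6.6
tool_pos: [0.4765, -0.3367, 0.0597]
eef_rot: [0.992, -0.129, 0.002, 0.008]
contact_force: [-0.8, 0.0, -0.2]
opening: 0.135
```

Request:
move_arm(
  targets=[
    [[0, 0, 0, 0.006, 0.004, -0.008, 0], [0, 0, 0, 0, 0, -0.004, 0], [0, 0, 0, 0, 0, 0, 0.4], [0, 0, 0, 0, 0, 0, 0.4], [0, 0, 0, 0, 0, 0, 0.4]],
  ],
)

```text
clock: 7.1
tool_pos: [0.4832, -0.3349, 0.0495]
eef_rot: [0.991, -0.13, 0.003, 0.009]
contact_force: [0.3, 0.7, 0.1]
opening: 0.38
```

Run:
```python
from fit import *
w=r.snapshot("wrist");t=r.snapshot("top");q=r.get_state();print(q["tool_pos"],q["opening"],Ro.from_quat(q["eef_rot"]).as_matrix().round(3).tolist())
A=cv2.resize(t["frame"][180:300,160:400],None,fx=2.33,fy=2.33)
B=np.zeros((280,560,3),np.uint8);B[:279,:559]=A[:279,:559]
cv2.imwrite("pics/e.png",np.vstack([w["frame"][90:],B])[:,:,::-1][:600])
```

```text
[ 0.48323631 -0.33486226  0.04946687] 0.4035750054969733 [[0.966, -0.257, 0.004], [-0.257, -0.966, -0.018], [0.009, 0.017, -1.0]]
```

View pics/e.png

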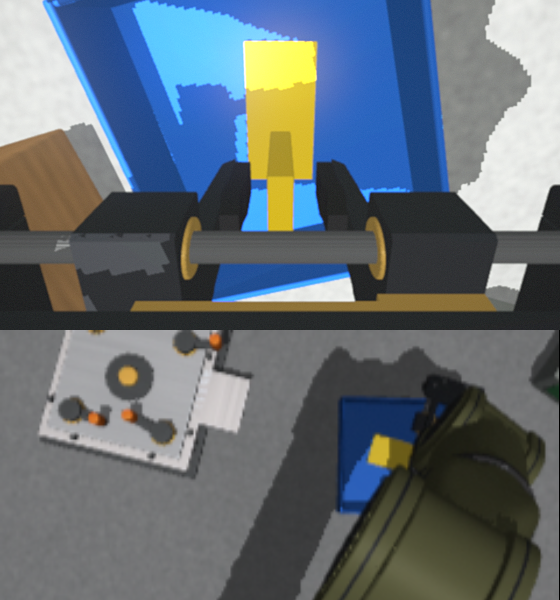

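The spacer lies in the blue bin with its tongue flat, released, and the lug is empty. Now to nut 1.

Request:
move_arm(
  targets=[
    [[0, 0, 0, 0, 0, 0.03, 0.5], [0, 0, 0, 0, 0, 0.045, 0.5], [0, 0, 0, 0, 0, 0.045, 0.5], [0.018, 0.004, 0.033, 0.01, 0.03, 0.02, 0.5], [0, 0, 0, 0.017, 0.045, 0, 0.5]],
  ],
)

```text
clock: 7.7
tool_pos: [0.5063, -0.2663, 0.1955]
eef_rot: [0.993, -0.12, 0.0, 0.003]
contact_force: [0.5, -0.3, -0.3]
opening: 0.496
```

Request:
move_arm(
  targets=[
    [[0, 0, 0, 0.017, 0.045, 0, 0.5], [0, 0, 0, 0.017, 0.045, 0, 0.5], [0, 0, 0, 0.017, 0.045, 0, 0.5], [0, 0, 0, 0.017, 0.045, 0, 0.5], [0, 0, 0, 0.017, 0.045, 0, 0.5]],
  ],
)

```text
clock: 8.2
tool_pos: [0.594, -0.0355, 0.2]
eef_rot: [0.992, -0.123, 0.004, 0.004]
contact_force: [0.3, -0.7, 0.4]
opening: 0.497
```

Request:
move_arm(
  targets=[
    [[0, 0, 0, 0.017, 0.045, 0, 0.5], [0, 0, 0, 0.017, 0.045, 0, 0.5], [0, 0, 0, 0.017, 0.045, 0, 0.5], [0, 0, 0, 0, 0, 0, 0.5]],
  ],
)

```text
clock: 8.6
tool_pos: [0.647, 0.1164, 0.201]
eef_rot: [0.993, -0.117, 0.005, -0.0]
contact_force: [-1.0, 0.6, 0.5]
opening: 0.498
```

```bash
cat > tool.py <<'E'
from fit import *
def tool():
    q=r.get_state();M=Ro.from_quat(q["eef_rot"]).as_matrix()
    print("pos",q["tool_pos"].round(4),"F",q["contact_force"].round(2),"op",round(q["opening"],3),"clk",round(q["clock"],2),
     "fix turn x %.3f y %.3f z %.3f"%(-M[1,2],M[0,2],-.2274-np.arctan2(M[1,0],M[0,0])))
    return q
E
python3 -c "from tool import *;tool()"
```

```text
pos [0.647  0.1164 0.201 ] F [-1.03  0.59  0.5 ] op 0.498 clk 8.6 fix turn x 0.001 y 0.010 z 0.007
```

Request:
move_arm(
  targets=[
    [[0, 0.01, 0.007, 0.008, 0.008, -0.02, 0.5], [0, 0, 0, 0, 0, -0.025, 0.5], [0, 0, 0, 0, 0, -0.01, 0.5], [0, 0, 0, 0, 0, 0, 0.5]],
  ],
)

```text
clock: 9.0
tool_pos: [0.6554, 0.1267, 0.1459]
eef_rot: [0.994, -0.111, 0.001, -0.0]
contact_force: [0.4, -0.4, -0.2]
opening: 0.502
```

Run:
```python
from tool import *
w=r.snapshot("wrist");q=tool();save(w,"f",k=1.4)
v=[.5783,.042];c,s=np.cos(-.2274),np.sin(-.2274);R=np.array([[c,-s],[s,c]])
for p in N: print((v+R@p).round(4), 1.4*np.array(proj(w,[*(v+R@p),.0975])).round(1)[::-1])
hsv=cv2.cvtColor(w["frame"],cv2.COLOR_RGB2HSV)
m=cv2.inRange(hsv,(4,150,70),(16,255,255)); n,_,st,ce=cv2.connectedComponentsWithStats(m)
for i in range(1,n):
    if st[i][4]>30: print(st[i],(ce[i]*1.4).round(0),at(w,ce[i][::-1],.116)[:2].round(4))
```

```text
pos [0.6557 0.1263 0.1466] F [-0.02  0.05  0.12] op 0.498 clk 9.05 fix turn x 0.000 y 0.003 z -0.004
[0.6479 0.0854] [399.98 413.7 ]
[0.5349 0.1116] [159.6 413. ]
[ 0.5087 -0.0014] [192.78 590.8 ]
[ 0.6217 -0.0276] [398.58 591.36]
[ 268  232   27   55 1201] [394. 365.] [0.653  0.1214]
```

View pics/f.png

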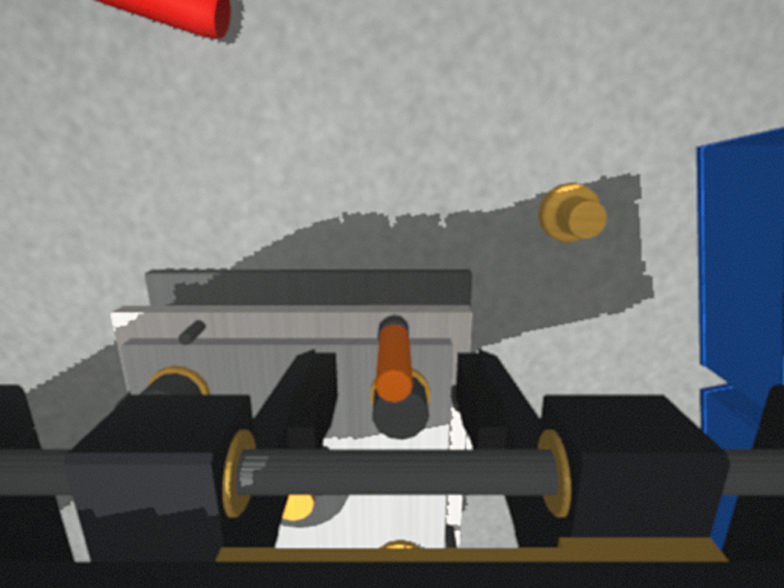

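Sleeve 1 is between the fingers at (394, 365), with its hub at (400, 415) as predicted. I lower and grip.

Request:
move_arm(
  targets=[
    [[0, 0, 0, -0.002, -0.001, -0.018, 0.5], [0, 0, 0, 0, 0, -0.003, 0.5], [0, 0, 0, 0, 0, 0, 0.1], [0, 0, 0, 0, 0, 0, 0], [0, 0, 0, 0, 0, 0, 0]],
  ],
  force=30,
)

```text
clock: 9.55
tool_pos: [0.657, 0.1229, 0.1314]
eef_rot: [0.994, -0.113, 0.006, -0.001]
contact_force: [0.3, 0.0, -0.3]
opening: 0.249
```

Request:
move_arm(
  targets=[
    [[0, 0, 0, 0, 0, 0, 0], [0, 0, 0, 0, 0, 0, 0], [0, 0, 0, 0, 0, 0, 0]],
  ],
)

```text
clock: 9.85
tool_pos: [0.6547, 0.1236, 0.1317]
eef_rot: [0.994, -0.113, 0.004, -0.001]
contact_force: [-1.2, -0.1, -0.1]
opening: 0.145
```

```bash
python3 -c "from tool import *;tool()"
```

```text
pos [0.6547 0.1236 0.1317] F [-1.2  -0.14 -0.06] op 0.145 clk 9.85 fix turn x -0.001 y 0.007 z -0.002
```

Request:
move_arm(
  targets=[
    [[0, 0, 0, 0, 0, 0, 0.3], [0, 0, 0, 0, 0, -0.008, 0.3], [0, 0, 0, 0, 0, -0.006, 0.25], [0, 0, 0, 0, 0, 0, 0], [0, 0, 0, 0, 0, 0, 0]],
  ],
)

```text
clock: 10.35
tool_pos: [0.6555, 0.124, 0.1169]
eef_rot: [0.994, -0.113, 0.004, -0.001]
contact_force: [-3.1, 2.0, 4.3]
opening: 0.151
```

Request:
move_arm(
  targets=[
    [[0, 0, 0, 0, 0, 0, 0], [0, 0, 0, 0, 0, 0, 0]],
  ],
)

```text
clock: 10.55
tool_pos: [0.655, 0.1239, 0.1172]
eef_rot: [0.994, -0.113, 0.004, -0.001]
contact_force: [-2.8, 0.7, 1.2]
opening: 0.146
```

```bash
python3 -c "from tool import *;tool()"
```

```text
pos [0.655  0.1239 0.1172] F [-2.76  0.69  1.22] op 0.146 clk 10.55 fix turn x -0.001 y 0.008 z -0.002
```

```bash
cat > nx.py <<'E'
import sys
from tool import *
k=int(sys.argv[1])-1; phi0=float(sys.argv[2]); step=float(sys.argv[3]); n=int(sys.argv[4])
v=[.5783,.042];c,s=np.cos(-.2274),np.sin(-.2274);C=v+np.array([[c,-s],[s,c]])@N[k]
q=tool(); d=q["tool_pos"][:2]-C; ph=np.arctan2(d[1],d[0]); tu=(phi0-ph+.5)%(2*np.pi)-.5
t=np.array([np.sin(ph),-np.cos(ph)]); F=q["contact_force"][:2]
print("phi %.3f turned %.3f r %.4f  Ft(resist) %.2f Frad(out) %.2f"%(ph,tu,np.hypot(*d),-F@t,F@d/np.hypot(*d)))
p=q["tool_pos"][:2]
for i in range(1,n+1):
    a=ph-i*step; w=C+.04*np.array([np.cos(a),np.sin(a)]); print((w-p).round(4),round(-step*.0016,4)); p=w
E
python3 nx.py 1 1.39 .3 5
```

```text
pos [0.655  0.1239 0.1172] F [-2.76  0.69  1.22] op 0.146 clk 10.55 fix turn x -0.001 y 0.008 z -0.002
phi 1.388 turned 0.002 r 0.0391  Ft(resist) 2.84 Frad(out) 0.18
[ 0.0115 -0.0031] -0.0005
[ 0.0096 -0.0071] -0.0005
[ 0.0071 -0.0096] -0.0005
[ 0.004  -0.0113] -0.0005
[ 0.0005 -0.0119] -0.0005
```

Request:
move_arm(
  targets=[
    [[0, 0, 0, 0.0115, -0.003, -0.0005, 0], [0, 0, 0, 0.0095, -0.007, -0.0005, 0], [0, 0, 0, 0.007, -0.0095, -0.0005, 0], [0, 0, 0, 0.004, -0.0115, -0.0005, 0], [0, 0, 0, 0.0005, -0.012, -0.0005, 0]],
  ],
)

```text
clock: 11.05
tool_pos: [0.6857, 0.0962, 0.1161]
eef_rot: [0.994, -0.108, 0.001, -0.011]
contact_force: [2.2, 8.5, -1.9]
opening: 0.146
```

```bash
python3 nx.py 1 1.39 .3 5
```

```text
pos [0.6857 0.0962 0.1161] F [ 2.18  8.53 -1.95] op 0.146 clk 11.05 fix turn x -0.021 y 0.003 z -0.012
phi 0.278 turned 1.112 r 0.0393  Ft(resist) 7.61 Frad(out) 4.44
[ 0.0022 -0.0117] -0.0005
[-0.002  -0.0118] -0.0005
[-0.0054 -0.0106] -0.0005
[-0.0083 -0.0086] -0.0005
[-0.0105 -0.0057] -0.0005
```

Request:
move_arm(
  targets=[
    [[-0.02, 0, -0.012, 0.002, -0.0115, -0.0005, 0], [0, 0, 0, -0.002, -0.012, -0.0005, 0], [0, 0, 0, -0.0055, -0.0105, -0.0005, 0], [0, 0, 0, -0.0085, -0.0085, -0.0005, 0], [0, 0, 0, 0, 0, 0, 0]],
  ],
)

```text
clock: 11.55
tool_pos: [0.6845, 0.0695, 0.1154]
eef_rot: [0.994, -0.109, 0.016, -0.014]
contact_force: [-1.3, 2.2, -8.0]
opening: 0.146
```

```bash
python3 nx.py 1 1.39 .15 4
```

```text
pos [0.6845 0.0695 0.1154] F [-1.33  2.16 -8.04] op 0.146 clk 11.55 fix turn x -0.023 y 0.034 z -0.008
phi -0.409 turned 1.799 r 0.0399  Ft(resist) 1.45 Frad(out) -2.08
[-0.0027 -0.0053] -0.0002
[-0.0036 -0.0048] -0.0002
[-0.0042 -0.0042] -0.0002
[-0.0048 -0.0036] -0.0002
```

Request:
move_arm(
  targets=[
    [[-0.02, 0.03, -0.008, -0.0065, -0.01, -0.0015, 0], [0, 0, 0, -0.0085, -0.0085, -0.001, 0], [0, 0, 0, -0.0105, -0.006, -0.001, 0], [0, 0, 0, 0, 0, -0.0005, 0]],
  ],
)

```text
clock: 11.95
tool_pos: [0.6728, 0.0533, 0.1142]
eef_rot: [0.994, -0.111, 0.017, -0.009]
contact_force: [0.3, 1.7, -2.7]
opening: 0.148
```

```bash
python3 nx.py 1 1.39 .1 5
```

```text
pos [0.6728 0.0533 0.1142] F [ 0.33  1.69 -2.66] op 0.148 clk 11.95 fix turn x -0.013 y 0.036 z -0.006
phi -0.910 turned 2.300 r 0.0407  Ft(resist) 1.29 Frad(out) -1.13
[-0.0037 -0.0018] -0.0002
[-0.0035 -0.002 ] -0.0002
[-0.0037 -0.0016] -0.0002
[-0.0038 -0.0012] -0.0002
[-0.0039 -0.0008] -0.0002
```

Request:
move_arm(
  targets=[
    [[-0.01, 0.035, -0.006, -0.0055, -0.0035, -0.001, 0], [0, 0, 0, -0.0055, -0.0028, -0.0008, 0], [0, 0, 0, -0.0056, -0.0022, -0.0008, 0]],
  ],
)

```text
clock: 12.25
tool_pos: [0.6667, 0.0492, 0.1139]
eef_rot: [0.994, -0.112, 0.011, -0.005]
contact_force: [6.3, 2.1, -2.7]
opening: 0.144
```

```bash
python3 nx.py 1 1.39 .15 4
```

```text
pos [0.6667 0.0492 0.1139] F [ 6.3   2.07 -2.69] op 0.144 clk 12.25 fix turn x -0.008 y 0.022 z -0.002
phi -1.092 turned 2.482 r 0.0408  Ft(resist) 6.54 Frad(out) 1.07
[-0.0059 -0.0016] -0.0002
[-0.0058 -0.0015] -0.0002
[-0.006  -0.0006] -0.0002
[-0.006   0.0003] -0.0002
```

Request:
move_arm(
  targets=[
    [[0, 0.02, 0, -0.005, -0.0022, -0.0008, 0], [0, 0, 0, -0.0052, -0.0019, -0.0005, 0], [0, 0, 0, -0.0053, -0.0016, -0.0005, 0], [0, 0, 0, -0.0054, -0.0013, -0.0005, 0]],
  ],
)

```text
clock: 12.65
tool_pos: [0.6601, 0.0466, 0.1138]
eef_rot: [0.994, -0.11, 0.015, -0.007]
contact_force: [6.3, 1.7, -5.3]
opening: 0.143
```

```bash
python3 nx.py 1 1.39 .1375 4
```

```text
pos [0.6601 0.0466 0.1138] F [ 6.31  1.73 -5.27] op 0.143 clk 12.65 fix turn x -0.011 y 0.032 z -0.006
phi -1.266 turned 2.656 r 0.0407  Ft(resist) 6.53 Frad(out) 0.24
[-0.0056 -0.0006] -0.0002
[-0.0055 -0.0005] -0.0002
[-0.0055  0.0002] -0.0002
[-0.0054  0.001 ] -0.0002
```

Request:
move_arm(
  targets=[
    [[0, 0.03, 0, -0.0058, -0.0016, -0.0015, 0], [0, 0, 0, -0.0059, -0.0012, -0.001, 0], [0, 0, 0, -0.0059, -0.0009, -0.001, 0], [0, 0, 0, -0.006, -0.0005, -0.001, 0], [0, 0, 0, -0.006, -0.0002, -0.001, 0]],
  ],
)

```text
clock: 13.15
tool_pos: [0.6508, 0.0446, 0.1132]
eef_rot: [0.994, -0.109, 0.022, -0.009]
contact_force: [7.2, 0.2, -3.0]
opening: 0.151
```

```bash
python3 nx.py 1 1.39 .15 5
```

```text
pos [0.6508 0.0446 0.1132] F [ 7.23  0.16 -2.98] op 0.151 clk 13.15 fix turn x -0.013 y 0.045 z -0.008
phi -1.499 turned 2.889 r 0.0410  Ft(resist) 7.22 Frad(out) 0.35
[-0.0061  0.001 ] -0.0002
[-0.0059  0.0009] -0.0002
[-0.0057  0.0018] -0.0002
[-0.0054  0.0026] -0.0002
[-0.0049  0.0034] -0.0002
```

Request:
move_arm(
  targets=[
    [[0, 0.03, 0, -0.006, 0, -0.0015, 0], [0, 0, 0, -0.006, 0.0003, -0.001, 0], [0, 0, 0, -0.006, 0.0005, -0.001, 0], [0, 0, 0, -0.006, 0.0008, -0.001, 0]],
  ],
)

```text
clock: 13.55
tool_pos: [0.6435, 0.0446, 0.1129]
eef_rot: [0.994, -0.11, 0.024, -0.007]
contact_force: [7.6, 0.0, -3.4]
opening: 0.15
```

```bash
python3 nx.py 1 1.39 .15 5
```

```text
pos [0.6435 0.0446 0.1129] F [ 7.58  0.03 -3.41] op 0.15 clk 13.55 fix turn x -0.009 y 0.050 z -0.007
phi -1.678 turned 3.068 r 0.0410  Ft(resist) 7.54 Frad(out) -0.84
[-0.0058  0.0021] -0.0002
[-0.0057  0.002 ] -0.0002
[-0.0053  0.0028] -0.0002
[-0.0048  0.0035] -0.0002
[-0.0043  0.0042] -0.0002
```

Request:
move_arm(
  targets=[
    [[0, 0.03, 0, -0.0059, 0.0012, -0.0015, 0], [0, 0, 0, -0.0059, 0.0014, -0.001, 0], [0, 0, 0, -0.0058, 0.0016, -0.001, 0], [0, 0, 0, -0.0057, 0.0019, -0.001, 0]],
  ],
)

```text
clock: 13.95
tool_pos: [0.6368, 0.046, 0.1126]
eef_rot: [0.993, -0.111, 0.027, -0.004]
contact_force: [6.0, -2.2, -3.4]
opening: 0.147
```

```bash
python3 nx.py 1 1.39 .15 5
```

```text
pos [0.6368 0.046  0.1126] F [ 5.97 -2.22 -3.45] op 0.147 clk 13.95 fix turn x -0.002 y 0.054 z -0.004
phi -1.844 turned 3.234 r 0.0410  Ft(resist) 6.35 Frad(out) 0.53
[-0.0054  0.003 ] -0.0002
[-0.0053  0.0029] -0.0002
[-0.0048  0.0036] -0.0002
[-0.0042  0.0043] -0.0002
[-0.0035  0.0049] -0.0002
```

Request:
move_arm(
  targets=[
    [[0, 0.03, 0, -0.0057, 0.0021, -0.0015, 0], [0, 0, 0, -0.0056, 0.0023, -0.001, 0], [0, 0, 0, -0.0055, 0.0025, -0.001, 0], [0, 0, 0, -0.0054, 0.0027, -0.001, 0]],
  ],
)

```text
clock: 14.35
tool_pos: [0.6309, 0.0482, 0.1123]
eef_rot: [0.993, -0.114, 0.029, 0.001]
contact_force: [5.7, -3.6, -2.6]
opening: 0.145
```

```bash
python3 nx.py 1 1.39 .15 5
```

```text
pos [0.6309 0.0482 0.1123] F [ 5.71 -3.63 -2.57] op 0.145 clk 14.35 fix turn x 0.009 y 0.058 z 0.001
phi -1.998 turned 3.388 r 0.0409  Ft(resist) 6.70 Frad(out) 0.94
[-0.0049  0.0037] -0.0002
[-0.0048  0.0036] -0.0002
[-0.0042  0.0043] -0.0002
[-0.0035  0.0049] -0.0002
[-0.0027  0.0053] -0.0002
```

Request:
move_arm(
  targets=[
    [[0, 0.03, 0, -0.0054, 0.0028, -0.0015, 0], [0, 0, 0, -0.0053, 0.003, -0.001, 0], [0, 0, 0, -0.0052, 0.0031, -0.001, 0], [0, 0, 0, -0.005, 0.0033, -0.001, 0]],
  ],
)

```text
clock: 14.75
tool_pos: [0.63, 0.0489, 0.1126]
eef_rot: [0.992, -0.117, 0.036, 0.008]
contact_force: [7.9, -4.6, -5.2]
opening: 0.148
```

```bash
python3 nx.py 1 1.39 .15 5
```

```text
pos [0.63   0.0489 0.1126] F [ 7.95 -4.57 -5.17] op 0.148 clk 14.75 fix turn x 0.024 y 0.069 z 0.008
phi -2.026 turned 3.416 r 0.0406  Ft(resist) 9.15 Frad(out) 0.61
[-0.0049  0.0036] -0.0002
[-0.0047  0.0038] -0.0002
[-0.004   0.0044] -0.0002
[-0.0033  0.005 ] -0.0002
[-0.0026  0.0054] -0.0002
```

Request:
move_arm(
  targets=[
    [[0, 0.03, 0, -0.0062, 0.0031, -0.001, 0], [0, 0, 0, -0.0062, 0.0032, -0.001, 0], [0, 0, 0, -0.0062, 0.0032, -0.001, 0]],
  ],
)

```text
clock: 15.05
tool_pos: [0.6289, 0.0496, 0.1128]
eef_rot: [0.992, -0.12, 0.039, 0.013]
contact_force: [11.2, -4.8, -7.6]
opening: 0.147
```

```bash
python3 nx.py 1 1.39 .15 1
```

```text
pos [0.6289 0.0496 0.1128] F [11.19 -4.79 -7.58] op 0.147 clk 15.05 fix turn x 0.036 y 0.074 z 0.013
phi -2.058 turned 3.448 r 0.0406  Ft(resist) 12.13 Frad(out) -1.00
[-0.0048  0.0037] -0.0002
```

Request:
move_arm(
  targets=[
    [[0, 0, 0, 0, 0, 0, 0.1], [0, 0, 0, 0, 0, 0, 0.5], [0, 0, 0, 0, 0, 0, 0.5], [0, 0, 0, 0, 0, 0.02, 0.5], [0, 0, 0, 0, 0, 0.025, 0.5]],
  ],
)

```text
clock: 15.55
tool_pos: [0.6311, 0.0464, 0.1556]
eef_rot: [0.992, -0.121, 0.039, 0.016]
contact_force: [0.4, -0.9, 0.5]
opening: 0.481
```

Request:
move_arm(
  targets=[
    [[0.01, 0.03, 0, 0, 0, 0.01, 0.5], [0.02, 0.04, 0.01, -0.03, -0.003, 0, 0.5], [0, 0, 0, -0.035, -0.006, 0, 0.5], [0, 0, 0, -0.025, -0.004, 0, 0.5], [0, 0, 0, 0, 0, 0, 0.5]],
  ],
)

```text
clock: 16.05
tool_pos: [0.5394, 0.0337, 0.1706]
eef_rot: [0.993, -0.115, 0.004, 0.005]
contact_force: [0.1, -0.3, -0.1]
opening: 0.497
```

Run:
```python
from tool import *
w=dict(np.load("w2.npz"));vp=lambda x,y:np.array([y,x])/1.4
print("w2 sleeve3 top",at(w,vp(262,97),.1385),"sleeve4 top",at(w,vp(565,323),.1385))
w=r.snapshot("wrist");tool();save(w,"g",k=1.4)
for p in ((.5265,.0344,.1385),(.5087,-.0014,.0975)): print(1.4*np.array(proj(w,p))[::-1])
hsv=cv2.cvtColor(w["frame"],cv2.COLOR_RGB2HSV)
m=cv2.inRange(hsv,(4,150,70),(16,255,255)); n,_,st,ce=cv2.connectedComponentsWithStats(m)
for i in range(1,n):
    if st[i][4]>30: print(st[i],(ce[i]*1.4).round(0),at(w,ce[i][::-1],.116)[:2].round(4))
```

```text
w2 sleeve3 top [0.52710337 0.03403661 0.1385    ] sleeve4 top [ 0.61923127 -0.06791917  0.1385    ]
pos [0.5418 0.0341 0.1708] F [ 1.17  0.51 -0.26] op 0.504 clk 16.1 fix turn x 0.010 y 0.009 z 0.003
[365.5495103  353.97640211]
[354.61374257 384.63373736]
[ 403  164   50   36 1058] [599. 254.] [0.6354 0.0472]
[224 167  30  38 748] [334. 260.] [0.5206 0.0717]
[250 219  24  45 862] [368. 339.] [0.5253 0.031 ]
```

View pics/g.png

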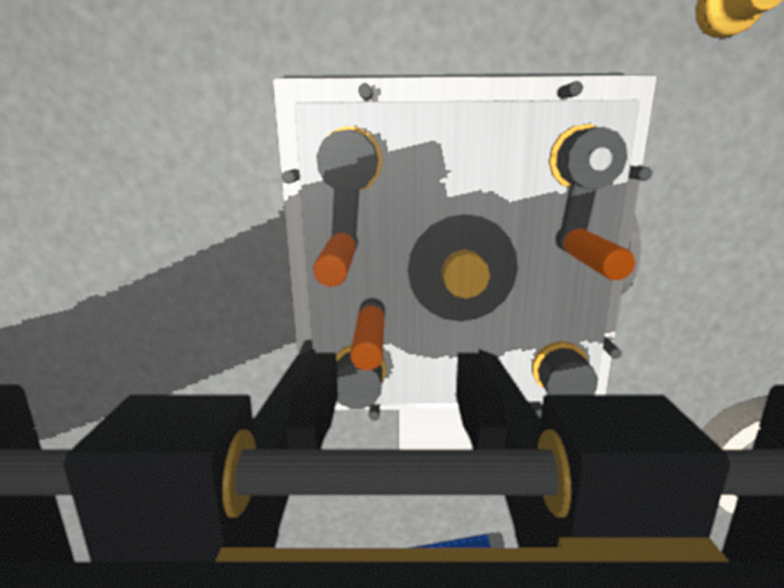

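Nut 1 has turned through and its stud tip now shows at (600, 158). The sleeve 3 top at (366, 354) matches the prediction. On to nut 3.

Request:
move_arm(
  targets=[
    [[0.01, 0.01, 0, -0.015, 0, -0.005, 0.5], [0, 0, 0, 0, 0, -0.02, 0.5], [0, 0, 0, 0, 0, -0.015, 0.5], [0, 0, 0, 0, 0, -0.008, 0.5], [0, 0, 0, 0, 0, 0, 0.5]],
  ],
)

```text
clock: 16.6
tool_pos: [0.5345, 0.0363, 0.1226]
eef_rot: [0.993, -0.114, 0.005, -0.002]
contact_force: [-0.3, -0.1, -0.3]
opening: 0.503
```

```bash
python3 nx.py 3 1.11 .3 5
```

```text
pos [0.5345 0.0363 0.1226] F [-0.28 -0.11 -0.34] op 0.503 clk 16.6 fix turn x -0.002 y 0.010 z 0.001
phi 0.971 turned 0.139 r 0.0458  Ft(resist) 0.17 Frad(out) -0.25
[ 0.0055 -0.0129] -0.0005
[ 0.006  -0.0104] -0.0005
[ 0.0026 -0.0117] -0.0005
[-0.0009 -0.0119] -0.0005
[-0.0044 -0.0111] -0.0005
```

Request:
move_arm(
  targets=[
    [[0, 0.01, 0, -0.007, -0.002, -0.005, 0.4], [0, 0, 0, 0, 0, -0.002, 0.2], [0, 0, 0, 0, 0, 0, 0], [0, 0, 0, 0, 0, 0, 0], [0, 0, 0, 0, 0, 0, 0]],
  ],
  force=30,
)

```text
clock: 17.1
tool_pos: [0.5279, 0.0348, 0.1162]
eef_rot: [0.994, -0.114, -0.0, -0.002]
contact_force: [-0.8, 0.1, -1.3]
opening: 0.146
```

Request:
move_arm(
  targets=[
    [[0, 0, 0, 0, 0, 0, 0], [0, 0, 0, 0, 0, 0, 0]],
  ],
)

```text
clock: 17.3
tool_pos: [0.5275, 0.0349, 0.1163]
eef_rot: [0.994, -0.113, -0.001, -0.002]
contact_force: [-0.4, -0.5, -1.1]
opening: 0.15
```

```bash
python3 nx.py 3 1.11 .3 5
```

```text
pos [0.5275 0.0349 0.1163] F [-0.36 -0.53 -1.13] op 0.15 clk 17.3 fix turn x -0.003 y -0.001 z 0.000
phi 1.095 turned 0.015 r 0.0409  Ft(resist) 0.08 Frad(out) -0.64
[ 0.0093 -0.0078] -0.0005
[ 0.0072 -0.0096] -0.0005
[ 0.004  -0.0113] -0.0005
[ 0.0005 -0.0119] -0.0005
[-0.003  -0.0116] -0.0005
```

Request:
move_arm(
  targets=[
    [[0, 0, 0, 0.01, -0.0065, -0.0005, 0], [0, 0, 0, 0.0085, -0.0085, -0.001, 0], [0, 0, 0, 0.0062, -0.0103, -0.001, 0], [0, 0, 0, 0.0037, -0.0114, -0.001, 0], [-0.01, 0, 0, 0.001, -0.012, -0.001, 0]],
  ],
)

```text
clock: 17.8
tool_pos: [0.5508, -0.0041, 0.1132]
eef_rot: [0.994, -0.108, -0.01, -0.003]
contact_force: [-3.8, 5.8, 7.3]
opening: 0.148
```

```bash
python3 nx.py 3 1.095 .25 5
```

```text
pos [ 0.5508 -0.0041  0.1132] F [-3.82  5.77  7.3 ] op 0.148 clk 17.8 fix turn x -0.008 y -0.019 z -0.011
phi -0.063 turned 1.158 r 0.0421  Ft(resist) 5.52 Frad(out) -4.17
[-0.004  -0.0097] -0.0004
[-0.0042 -0.009 ] -0.0004
[-0.0063 -0.0077] -0.0004
[-0.008  -0.0059] -0.0004
[-0.0093 -0.0037] -0.0004
```

Request:
move_arm(
  targets=[
    [[-0.01, 0, 0, -0.0012, -0.012, -0.001, 0], [0, 0, 0, -0.0039, -0.0114, -0.001, 0], [0, 0.01, 0, -0.0064, -0.0102, -0.001, 0], [0, 0.01, 0, -0.0085, -0.0085, -0.001, 0]],
  ],
)

```text
clock: 18.2
tool_pos: [0.5348, -0.0337, 0.1121]
eef_rot: [0.995, -0.103, -0.017, -0.006]
contact_force: [2.6, 9.0, 2.5]
opening: 0.148
```

```bash
python3 nx.py 3 1.095 .25 5
```

```text
pos [ 0.5348 -0.0337  0.1121] F [2.55 9.01 2.5 ] op 0.148 clk 18.2 fix turn x -0.015 y -0.033 z -0.022
phi -0.890 turned 1.985 r 0.0415  Ft(resist) 7.65 Frad(out) -5.40
[-0.0094 -0.0041] -0.0004
[-0.0095 -0.003 ] -0.0004
[-0.01   -0.0006] -0.0004
[-0.0098  0.0019] -0.0004
[-0.009   0.0043] -0.0004
```

Request:
move_arm(
  targets=[
    [[-0.01, -0.03, -0.02, -0.011, -0.0053, -0.0005, 0], [0, 0, 0, -0.0115, -0.0036, -0.0005, 0], [0, 0, 0, -0.0078, -0.0013, -0.0005, 0]],
  ],
)

```text
clock: 18.5
tool_pos: [0.5178, -0.0398, 0.113]
eef_rot: [0.994, -0.11, 0.012, -0.007]
contact_force: [6.3, 1.9, -8.4]
opening: 0.144
```

```bash
python3 nx.py 3 1.095 .15 5
```

```text
pos [ 0.5178 -0.0398  0.113 ] F [ 6.26  1.93 -8.44] op 0.144 clk 18.5 fix turn x -0.010 y 0.025 z -0.006
phi -1.338 turned 2.433 r 0.0394  Ft(resist) 6.54 Frad(out) -0.43
[-0.0058 -0.0015] -0.0002
[-0.006 -0.   ] -0.0002
[-0.0059  0.0008] -0.0002
[-0.0057  0.0017] -0.0002
[-0.0054  0.0026] -0.0002
```

Request:
move_arm(
  targets=[
    [[0, 0.02, 0, -0.0079, -0.0014, -0.002, 0], [0, 0, 0, -0.008, -0.0006, -0.001, 0], [0, 0, 0, -0.006, 0, -0.001, 0], [0, 0, 0, -0.006, 0.0003, -0.001, 0], [0, 0, 0, -0.006, 0.0006, -0.001, 0]],
  ],
)

```text
clock: 19.0
tool_pos: [0.5109, -0.0408, 0.1123]
eef_rot: [0.994, -0.109, 0.029, -0.008]
contact_force: [7.8, -0.1, -1.3]
opening: 0.148
```

```bash
python3 nx.py 3 1.095 .15 1
```

```text
pos [ 0.5109 -0.0408  0.1123] F [ 7.81 -0.06 -1.34] op 0.148 clk 19.0 fix turn x -0.009 y 0.060 z -0.009
phi -1.515 turned 2.610 r 0.0394  Ft(resist) 7.79 Frad(out) 0.50
[-0.006  -0.0005] -0.0002
```

Request:
move_arm(
  targets=[
    [[0, 0.02, 0, -0.006, 0.0008, -0.0015, 0], [0, 0, 0, -0.0059, 0.0011, -0.001, 0], [0, 0, 0, -0.0058, 0.0013, -0.001, 0], [0, 0, 0, -0.0058, 0.0015, -0.001, 0]],
  ],
)

```text
clock: 19.4
tool_pos: [0.5092, -0.0405, 0.1124]
eef_rot: [0.993, -0.11, 0.041, -0.006]
contact_force: [6.2, -2.0, -1.0]
opening: 0.149
```

```bash
python3 nx.py 3 1.095 .15 5
```

```text
pos [ 0.5092 -0.0405  0.1124] F [ 6.18 -2.   -1.03] op 0.149 clk 19.4 fix turn x -0.002 y 0.083 z -0.006
phi -1.560 turned 2.655 r 0.0391  Ft(resist) 6.16 Frad(out) 2.07
[-0.006  -0.0005] -0.0002
[-0.0059  0.0013] -0.0002
[-0.0056  0.0021] -0.0002
[-0.0052  0.0029] -0.0002
[-0.0047  0.0037] -0.0002
```

Request:
move_arm(
  targets=[
    [[0, 0.05, 0, -0.007, 0, -0.001, 0], [0, 0.04, 0, -0.007, 0.0003, -0.001, 0], [0, 0.03, 0, -0.007, 0.0006, -0.001, 0]],
  ],
)

```text
clock: 19.7
tool_pos: [0.5037, -0.0404, 0.1119]
eef_rot: [0.994, -0.11, -0.004, 0.0]
contact_force: [6.3, 0.6, -2.2]
opening: 0.151
```

```bash
python3 nx.py 3 1.095 .15 5
```

```text
pos [ 0.5037 -0.0404  0.1119] F [ 6.34  0.6  -2.21] op 0.151 clk 19.7 fix turn x -0.000 y -0.009 z -0.007
phi -1.699 turned 2.794 r 0.0393  Ft(resist) 6.21 Frad(out) -1.40
[-0.006   0.0005] -0.0002
[-0.0056  0.0021] -0.0002
[-0.0053  0.0029] -0.0002
[-0.0048  0.0036] -0.0002
[-0.0042  0.0043] -0.0002
```

Request:
move_arm(
  targets=[
    [[0, 0.015, 0, -0.0069, 0.0012, -0.001, 0], [0, 0.02, 0, -0.0068, 0.0015, -0.001, 0], [0, 0.02, 0, -0.0067, 0.0018, -0.001, 0]],
  ],
)

```text
clock: 20.0
tool_pos: [0.5023, -0.0399, 0.1119]
eef_rot: [0.994, -0.111, -0.013, 0.005]
contact_force: [7.0, -3.1, -0.8]
opening: 0.15
```

```bash
python3 nx.py 3 1.095 .15 5
```

```text
pos [ 0.5023 -0.0399  0.1119] F [ 7.02 -3.08 -0.81] op 0.15 clk 20.0 fix turn x 0.006 y -0.027 z -0.006
phi -1.736 turned 2.831 r 0.0390  Ft(resist) 7.43 Frad(out) 1.88
[-0.006   0.0005] -0.0002
[-0.0055  0.0023] -0.0002
[-0.0051  0.0031] -0.0002
[-0.0046  0.0038] -0.0002
[-0.004   0.0045] -0.0002
```

Request:
move_arm(
  targets=[
    [[0, -0.01, 0, -0.0068, 0.0015, -0.001, 0], [0, 0, 0, -0.0068, 0.0015, -0.001, 0], [0, 0, 0, -0.0068, 0.0016, -0.001, 0]],
  ],
)

```text
clock: 20.3
tool_pos: [0.5001, -0.0395, 0.1118]
eef_rot: [0.994, -0.112, 0.011, 0.005]
contact_force: [5.6, -1.1, -2.4]
opening: 0.149
```

```bash
python3 nx.py 3 1.095 .15 5
```

```text
pos [ 0.5001 -0.0395  0.1118] F [ 5.62 -1.09 -2.38] op 0.149 clk 20.3 fix turn x 0.013 y 0.020 z -0.003
phi -1.794 turned 2.889 r 0.0391  Ft(resist) 5.72 Frad(out) -0.18
[-0.0059  0.0009] -0.0002
[-0.0054  0.0026] -0.0002
[-0.005   0.0034] -0.0002
[-0.0044  0.0041] -0.0002
[-0.0037  0.0047] -0.0002
```

Request:
move_arm(
  targets=[
    [[0, 0.01, 0, -0.0087, 0.0023, -0.001, 0], [0, 0.01, 0, -0.0086, 0.0026, -0.001, 0], [0, 0.01, 0, -0.0085, 0.0029, -0.001, 0]],
  ],
)

```text
clock: 20.6
tool_pos: [0.4911, -0.0361, 0.1115]
eef_rot: [0.993, -0.113, 0.013, 0.008]
contact_force: [6.4, -2.0, -2.8]
opening: 0.146
```

```bash
python3 nx.py 3 1.095 .15 5
```

```text
pos [ 0.4911 -0.0361  0.1115] F [ 6.35 -2.02 -2.79] op 0.146 clk 20.6 fix turn x 0.019 y 0.024 z -0.000
phi -2.040 turned 3.135 r 0.0389  Ft(resist) 6.58 Frad(out) -1.07
[-0.0056  0.0021] -0.0002
[-0.0046  0.0038] -0.0002
[-0.004   0.0045] -0.0002
[-0.0033  0.005 ] -0.0002
[-0.0025  0.0055] -0.0002
```

Request:
move_arm(
  targets=[
    [[0.01, 0.01, 0, -0.0074, 0.0041, -0.001, 0], [0, 0.01, 0, -0.0071, 0.0045, -0.001, 0], [0, 0.01, 0, -0.0069, 0.0048, -0.001, 0]],
  ],
)

```text
clock: 20.9
tool_pos: [0.4857, -0.0323, 0.1114]
eef_rot: [0.993, -0.118, 0.015, 0.009]
contact_force: [7.0, -9.3, -1.8]
opening: 0.143
```

```bash
python3 nx.py 3 1.095 .15 5
```

```text
pos [ 0.4857 -0.0323  0.1114] F [ 7.03 -9.34 -1.76] op 0.143 clk 20.9 fix turn x 0.022 y 0.028 z 0.009
phi -2.210 turned 3.305 r 0.0385  Ft(resist) 11.22 Frad(out) 3.30
[-0.0054  0.0027] -0.0002
[-0.0039  0.0046] -0.0002
[-0.0032  0.0051] -0.0002
[-0.0024  0.0055] -0.0002
[-0.0015  0.0058] -0.0002
```

Request:
move_arm(
  targets=[
    [[0, 0, 0, -0.0058, 0.0035, -0.0005, 0], [0, 0, 0, -0.0058, 0.0035, -0.0005, 0]],
  ],
)

```text
clock: 21.1
tool_pos: [0.4861, -0.0325, 0.1119]
eef_rot: [0.992, -0.122, 0.028, 0.012]
contact_force: [7.1, -5.6, -10.3]
opening: 0.148
```

```bash
python3 nx.py 3 1.095 .15 1
```

```text
pos [ 0.4861 -0.0325  0.1119] F [  7.08  -5.63 -10.33] op 0.148 clk 21.1 fix turn x 0.031 y 0.052 z 0.016
phi -2.200 turned 3.295 r 0.0384  Ft(resist) 9.04 Frad(out) 0.38
[-0.0055  0.0026] -0.0002
```

Request:
move_arm(
  targets=[
    [[0, 0, 0, 0, 0, 0, 0.1], [0, 0, 0, 0, 0, 0, 0.5], [0, 0, 0, 0, 0, 0, 0.5], [0, 0, 0, 0, 0, 0.02, 0.5], [0, 0, 0, 0, 0, 0.025, 0.5]],
  ],
)

```text
clock: 21.6
tool_pos: [0.4897, -0.0354, 0.1561]
eef_rot: [0.992, -0.123, 0.029, 0.014]
contact_force: [0.6, 0.4, 0.6]
opening: 0.482
```

Request:
move_arm(
  targets=[
    [[0.03, 0.05, 0.016, 0, 0.01, 0.008, 0.5], [0, 0, 0, 0.012, 0.035, 0, 0.5], [0, 0, 0, 0.012, 0.035, 0, 0.5], [0, 0, 0, 0.006, 0.014, 0, 0.5], [0, 0, 0, 0, 0, 0, 0.5]],
  ],
)

```text
clock: 22.1
tool_pos: [0.5214, 0.0605, 0.1691]
eef_rot: [0.993, -0.116, 0.004, 0.0]
contact_force: [-0.0, 0.1, -0.2]
opening: 0.506
```

Run:
```python
from tool import *
w=r.snapshot("wrist");tool()
print("pred sleeve top px",np.array(proj(w,(.5214,.074,.1385)))[::-1])
hsv=cv2.cvtColor(w["frame"],cv2.COLOR_RGB2HSV)
m=cv2.inRange(hsv,(4,150,70),(16,255,255)); n,_,st,ce=cv2.connectedComponentsWithStats(m)
for i in range(1,n):
    if st[i][4]>30: print(st[i],ce[i].round(0),at(w,ce[i][::-1],.116)[:2].round(4))
```

```text
pos [0.5208 0.0593 0.169 ] F [0.07 0.12 0.01] op 0.5 clk 22.15 fix turn x 0.002 y 0.008 z 0.007
pred sleeve top px [277.21118513 230.09880855]
[ 432  195   56   41 1148] [460. 215.] [0.6349 0.0476]
[267 199  23  43 787] [278. 221.] [0.5212 0.071 ]
[262 354  19  36 511] [272. 370.] [ 0.488  -0.0446]
```

Request:
move_arm(
  targets=[
    [[0, 0.008, 0.007, 0.001, 0.014, -0.005, 0.5], [0, 0, 0, 0, 0, -0.02, 0.5], [0, 0, 0, 0, 0, -0.016, 0.5], [0, 0, 0, 0, 0, -0.008, 0.5], [0, 0, 0, 0, 0, 0, 0.5]],
  ],
)

```text
clock: 22.65
tool_pos: [0.5194, 0.0687, 0.1176]
eef_rot: [0.993, -0.117, -0.002, 0.003]
contact_force: [-0.0, -0.1, -0.3]
opening: 0.5
```

```bash
python3 nx.py 2 -1.915 .25 1
```

```text
pos [0.5194 0.0687 0.1176] F [-0.   -0.06 -0.27] op 0.5 clk 22.65 fix turn x 0.006 y -0.005 z 0.007
phi -1.918 turned 0.003 r 0.0456  Ft(resist) 0.02 Frad(out) 0.06
[-0.007   0.0098] -0.0004
```

Request:
move_arm(
  targets=[
    [[0.005, 0, 0.007, 0.002, 0.005, -0.003, 0.4], [0, 0, 0, 0, 0, 0, 0.2], [0, 0, 0, 0, 0, 0, 0], [0, 0, 0, 0, 0, 0, 0], [0, 0, 0, 0, 0, 0, 0]],
  ],
  force=30,
)

```text
clock: 23.15
tool_pos: [0.5222, 0.0734, 0.1158]
eef_rot: [0.994, -0.114, -0.002, 0.0]
contact_force: [-0.9, 0.2, -1.9]
opening: 0.153
```

Request:
move_arm(
  targets=[
    [[0, 0, 0, 0, 0, 0, 0], [0, 0, 0, 0, 0, 0, 0]],
  ],
)

```text
clock: 23.35
tool_pos: [0.5221, 0.0734, 0.1158]
eef_rot: [0.994, -0.114, -0.002, 0.0]
contact_force: [-0.3, 0.9, -2.4]
opening: 0.152
```

```bash
python3 nx.py 2 -1.915 .25 5
```

```text
pos [0.5221 0.0734 0.1158] F [-0.31  0.86 -2.45] op 0.152 clk 23.35 fix turn x 0.000 y -0.003 z 0.000
phi -1.895 turned -0.020 r 0.0402  Ft(resist) -0.57 Frad(out) -0.72
[-0.0089  0.0046] -0.0004
[-0.0076  0.0064] -0.0004
[-0.0058  0.0081] -0.0004
[-0.0036  0.0093] -0.0004
[-0.0012  0.0099] -0.0004
```

Request:
move_arm(
  targets=[
    [[0, 0, 0, -0.0109, 0.005, -0.0005, 0], [0, 0, 0, -0.0095, 0.0074, -0.001, 0], [0, 0, 0, -0.0076, 0.0093, -0.001, 0], [0, 0, 0, -0.0052, 0.0108, -0.001, 0], [0, 0, 0, -0.0026, 0.0117, -0.001, 0]],
  ],
)

```text
clock: 23.85
tool_pos: [0.4948, 0.1064, 0.1135]
eef_rot: [0.993, -0.121, 0.011, 0.006]
contact_force: [2.4, -5.7, 0.3]
opening: 0.151
```

```bash
python3 nx.py 2 -1.895 .25 1
```

```text
pos [0.4948 0.1064 0.1135] F [ 2.44 -5.74  0.34] op 0.151 clk 23.85 fix turn x 0.014 y 0.020 z 0.016
phi -3.012 turned 1.117 r 0.0404  Ft(resist) 6.00 Frad(out) -1.68
[0.0003 0.01  ] -0.0004
```

Request:
move_arm(
  targets=[
    [[0, 0, 0, 0, 0.012, -0.001, 0], [0, 0, 0, 0.0028, 0.0117, -0.001, 0], [0, 0, 0, 0.0054, 0.0107, -0.001, 0], [0, 0, 0, 0.0077, 0.0092, -0.001, 0]],
  ],
)

```text
clock: 24.25
tool_pos: [0.5056, 0.1398, 0.1113]
eef_rot: [0.992, -0.127, 0.008, 0.013]
contact_force: [-3.4, -5.1, 9.3]
opening: 0.149
```

```bash
python3 nx.py 2 -1.895 .25 5
```

```text
pos [0.5056 0.1398 0.1113] F [-3.41 -5.06  9.28] op 0.149 clk 24.25 fix turn x 0.028 y 0.013 z 0.027
phi 2.375 turned 2.014 r 0.0406  Ft(resist) 6.01 Frad(out) -1.06
[0.0082 0.0058] -0.0004
[0.0091 0.0041] -0.0004
[0.0098 0.0018] -0.0004
[ 0.0099 -0.0007] -0.0004
[ 0.0095 -0.0031] -0.0004
```

Request:
move_arm(
  targets=[
    [[0.02, 0.01, 0.02, 0.0092, 0.0076, 0.0005, 0], [0, 0, 0, 0.0107, 0.0054, 0, 0], [0, -0.01, 0, 0.0076, 0.0024, 0, 0]],
  ],
)

```text
clock: 24.55
tool_pos: [0.5236, 0.1499, 0.1112]
eef_rot: [0.993, -0.119, -0.002, 0.008]
contact_force: [-5.3, -1.1, 5.4]
opening: 0.147
```

```bash
python3 nx.py 2 -1.895 .15 5
```

```text
pos [0.5236 0.1499 0.1112] F [-5.34 -1.14  5.37] op 0.147 clk 24.55 fix turn x 0.016 y -0.006 z 0.010
phi 1.858 turned 2.531 r 0.0400  Ft(resist) 5.44 Frad(out) 0.42
[0.0058 0.0013] -0.0002
[0.006  0.0004] -0.0002
[ 0.006  -0.0005] -0.0002
[ 0.0058 -0.0014] -0.0002
[ 0.0055 -0.0023] -0.0002
```

Request:
move_arm(
  targets=[
    [[0.01, -0.01, 0.01, 0.0073, 0.0017, 0, 0], [0, -0.01, 0, 0.0074, 0.0012, 0, 0], [0, -0.01, 0, 0.0075, 0.0008, 0, 0]],
  ],
)

```text
clock: 24.85
tool_pos: [0.534, 0.1518, 0.1106]
eef_rot: [0.994, -0.113, 0.001, 0.005]
contact_force: [-5.6, 0.0, 5.8]
opening: 0.148
```

```bash
python3 nx.py 2 -1.895 .15 5
```

```text
pos [0.534  0.1518 0.1106] F [-5.59  0.02  5.82] op 0.148 clk 24.85 fix turn x 0.010 y 0.001 z -0.000
phi 1.593 turned 2.795 r 0.0402  Ft(resist) 5.59 Frad(out) 0.14
[ 0.006  -0.0005] -0.0002
[ 0.0059 -0.0012] -0.0002
[ 0.0056 -0.0021] -0.0002
[ 0.0053 -0.0029] -0.0002
[ 0.0048 -0.0036] -0.0002
```

Request:
move_arm(
  targets=[
    [[0.005, -0.005, 0, 0.007, -0.0002, 0.0005, 0], [0, -0.008, 0, 0.007, -0.0007, 0, 0], [0, -0.008, 0, 0.0069, -0.0011, 0, 0]],
  ],
)

```text
clock: 25.15
tool_pos: [0.5422, 0.151, 0.1104]
eef_rot: [0.994, -0.112, -0.001, 0.002]
contact_force: [-8.1, 1.4, 6.4]
opening: 0.149
```

```bash
python3 nx.py 2 -1.895 .15 5
```

```text
pos [0.5422 0.151  0.1104] F [-8.1   1.41  6.4 ] op 0.149 clk 25.15 fix turn x 0.005 y -0.003 z -0.002
phi 1.388 turned 3.000 r 0.0401  Ft(resist) 8.22 Frad(out) -0.09
[ 0.0058 -0.0016] -0.0002
[ 0.0055 -0.0024] -0.0002
[ 0.0051 -0.0032] -0.0002
[ 0.0046 -0.0039] -0.0002
[ 0.0039 -0.0045] -0.0002
```

Request:
move_arm(
  targets=[
    [[0, -0.005, 0, 0.0064, -0.0013, 0.0005, 0], [0, -0.005, 0, 0.0064, -0.0014, 0, 0]],
  ],
)

```text
clock: 25.35
tool_pos: [0.5435, 0.1508, 0.1101]
eef_rot: [0.994, -0.111, -0.007, 0.002]
contact_force: [-9.9, 2.8, 8.3]
opening: 0.146
```

```bash
python3 nx.py 2 -1.895 .15 2
```

```text
pos [0.5435 0.1508 0.1101] F [-9.87  2.81  8.3 ] op 0.146 clk 25.35 fix turn x 0.003 y -0.015 z -0.005
phi 1.353 turned 3.035 r 0.0402  Ft(resist) 10.24 Frad(out) 0.61
[ 0.0057 -0.0019] -0.0002
[ 0.0054 -0.0026] -0.0002
```

Request:
move_arm(
  targets=[
    [[0, -0.005, 0, 0.0064, -0.0014, 0.0005, 0]],
  ],
)

```text
clock: 25.45
tool_pos: [0.5437, 0.1508, 0.1103]
eef_rot: [0.994, -0.11, -0.011, 0.002]
contact_force: [-9.0, 1.9, 7.4]
opening: 0.146
```

```bash
python3 nx.py 2 -1.895 .15 1
```

```text
pos [0.5437 0.1508 0.1103] F [-8.95  1.87  7.37] op 0.146 clk 25.45 fix turn x 0.002 y -0.023 z -0.007
phi 1.350 turned 3.038 r 0.0402  Ft(resist) 9.14 Frad(out) -0.14
[ 0.0057 -0.0019] -0.0002
```

Request:
move_arm(
  targets=[
    [[0, 0, 0, 0, 0, 0, 0.1], [0, 0, 0, 0, 0, 0, 0.5], [0, 0, 0, 0, 0, 0, 0.5], [0, 0, 0, 0, 0, 0.02, 0.5], [0, 0, 0, 0, 0, 0.03, 0.5]],
  ],
)

```text
clock: 25.95
tool_pos: [0.5356, 0.1516, 0.1585]
eef_rot: [0.994, -0.109, -0.019, 0.004]
contact_force: [-0.2, 0.2, -0.0]
opening: 0.479
```

Request:
move_arm(
  targets=[
    [[0, 0, 0, 0, 0, 0.01, 0.5], [0, 0, 0, 0.014, -0.04, 0, 0.5], [0, 0, 0, 0.016, -0.045, 0, 0.5], [0, 0, 0, 0.016, -0.045, 0, 0.5], [0, 0, 0, 0.016, -0.045, 0, 0.5]],
  ],
)

```text
clock: 26.45
tool_pos: [0.6001, -0.0161, 0.1711]
eef_rot: [0.995, -0.099, -0.015, -0.001]
contact_force: [0.6, -0.0, -0.3]
opening: 0.498
```

```bash
python3 -c "from tool import *;tool()"
```

```text
pos [ 0.6001 -0.0161  0.1711] F [ 0.63 -0.05 -0.26] op 0.498 clk 26.45 fix turn x -0.006 y -0.030 z -0.028
```

Request:
move_arm(
  targets=[
    [[-0.006, -0.03, -0.028, 0.014, -0.038, 0, 0.5], [0, 0, 0, 0, 0, 0, 0.5]],
  ],
)

```text
clock: 26.65
tool_pos: [0.616, -0.066, 0.1707]
eef_rot: [0.993, -0.12, 0.002, 0.003]
contact_force: [-0.5, -0.6, 0.3]
opening: 0.504
```

Run:
```python
from tool import *
w=r.snapshot("wrist");tool()
print("pred sleeve top px",np.array(proj(w,(.619,-.0675,.1385)))[::-1])
hsv=cv2.cvtColor(w["frame"],cv2.COLOR_RGB2HSV)
m=cv2.inRange(hsv,(4,150,70),(16,255,255)); n,_,st,ce=cv2.connectedComponentsWithStats(m)
for i in range(1,n):
    if st[i][4]>30: print(st[i],ce[i].round(0),at(w,ce[i][::-1],.116)[:2].round(4))
```

```text
pos [ 0.6154 -0.0624  0.1703] F [0.1  0.09 0.84] op 0.503 clk 26.7 fix turn x 0.004 y 0.002 z 0.009
pred sleeve top px [288.47679387 250.46612182]
[253  16  27  41 326] [269.  36.] [0.6361 0.0481]
[  58  216   57   43 1165] [ 85. 237.] [ 0.4901 -0.0373]
[278 216  21  45 789] [287. 239.] [ 0.6181 -0.0701]
```

Request:
move_arm(
  targets=[
    [[0.004, 0, 0.009, 0.0035, -0.006, -0.005, 0.5], [0, 0, 0, 0, 0, -0.02, 0.5], [0, 0, 0, 0, 0, -0.016, 0.5], [0, 0, 0, 0, 0, -0.008, 0.5], [0, 0, 0, 0, 0, 0, 0.5]],
  ],
)

```text
clock: 27.2
tool_pos: [0.619, -0.0616, 0.1175]
eef_rot: [0.994, -0.108, 0.0, -0.003]
contact_force: [-0.5, -0.4, 0.2]
opening: 0.5
```

```bash
python3 nx.py 4 -1.637 .25 1
```

```text
pos [ 0.619  -0.0616  0.1175] F [-0.55 -0.4   0.23] op 0.5 clk 27.2 fix turn x -0.006 y 0.001 z -0.011
phi -1.651 turned 0.014 r 0.0342  Ft(resist) -0.51 Frad(out) 0.44
[-0.0102 -0.0038] -0.0004
```

Request:
move_arm(
  targets=[
    [[-0.005, 0, -0.01, 0, -0.006, -0.002, 0.4], [0, 0, 0, 0, 0, 0, 0.2], [0, 0, 0, 0, 0, 0, 0], [0, 0, 0, 0, 0, 0, 0], [0, 0, 0, 0, 0, 0, 0]],
  ],
  force=30,
)

```text
clock: 27.7
tool_pos: [0.6196, -0.0666, 0.1168]
eef_rot: [0.994, -0.112, 0.001, -0.001]
contact_force: [-1.2, 0.9, -2.5]
opening: 0.144
```

Request:
move_arm(
  targets=[
    [[0, 0, 0, 0, 0, 0, 0], [0, 0, 0, 0, 0, 0, 0]],
  ],
)

```text
clock: 27.9
tool_pos: [0.6193, -0.0666, 0.1168]
eef_rot: [0.994, -0.112, 0.001, -0.001]
contact_force: [0.4, 0.1, -2.4]
opening: 0.146
```

```bash
python3 nx.py 4 -1.637 .25 5
```

```text
pos [ 0.6193 -0.0666  0.1168] F [ 0.44  0.14 -2.44] op 0.146 clk 27.9 fix turn x -0.001 y 0.002 z -0.003
phi -1.634 turned -0.003 r 0.0391  Ft(resist) 0.43 Frad(out) -0.17
[-0.0099  0.001 ] -0.0004
[-0.009   0.0042] -0.0004
[-0.0077  0.0063] -0.0004
[-0.0059  0.008 ] -0.0004
[-0.0037  0.0093] -0.0004
```

Request:
move_arm(
  targets=[
    [[0, 0, 0, -0.0118, 0.002, -0.0005, 0], [0, 0, 0, -0.0111, 0.0047, -0.001, 0], [0, 0, 0, -0.0097, 0.0071, -0.001, 0], [0, 0, 0, -0.0078, 0.0091, -0.001, 0], [0, 0, 0, -0.0056, 0.0106, -0.001, 0]],
  ],
)

```text
clock: 28.4
tool_pos: [0.5871, -0.0447, 0.1153]
eef_rot: [0.993, -0.116, 0.019, 0.006]
contact_force: [2.7, -7.3, -3.2]
opening: 0.147
```

```bash
python3 nx.py 4 -1.634 .25 1
```

```text
pos [ 0.5871 -0.0447  0.1153] F [ 2.71 -7.25 -3.21] op 0.147 clk 28.4 fix turn x 0.016 y 0.036 z 0.005
phi -2.682 turned 1.048 r 0.0387  Ft(resist) 7.71 Frad(out) 0.79
[-0.0044  0.0088] -0.0004
```

Request:
move_arm(
  targets=[
    [[0.005, 0, 0, -0.0031, 0.0116, -0.0005, 0], [0, 0, 0, -0.0004, 0.012, -0.0005, 0], [0, 0, 0, 0.0024, 0.0118, -0.0005, 0], [0, 0, 0, 0.005, 0.0109, -0.0005, 0]],
  ],
)

```text
clock: 28.8
tool_pos: [0.5848, -0.0132, 0.1133]
eef_rot: [0.992, -0.123, 0.015, 0.013]
contact_force: [-6.1, -4.1, 5.2]
opening: 0.155
```

```bash
python3 nx.py 4 -1.634 .25 5
```

```text
pos [ 0.5848 -0.0132  0.1133] F [-6.13 -4.11  5.23] op 0.155 clk 28.8 fix turn x 0.030 y 0.026 z 0.019
phi 2.770 turned 1.879 r 0.0396  Ft(resist) 6.05 Frad(out) 4.22
[0.0044 0.0089] -0.0004
[0.0068 0.0073] -0.0004
[0.0084 0.0054] -0.0004
[0.0095 0.0032] -0.0004
[0.0099 0.0007] -0.0004
```

Request:
move_arm(
  targets=[
    [[0.02, 0.02, 0.015, 0.0047, 0.011, 0, 0], [0, 0, 0, 0.0075, 0.0094, 0, 0], [0, -0.01, 0, 0.0095, 0.0073, 0, 0]],
  ],
)

```text
clock: 29.1
tool_pos: [0.6002, 0.0064, 0.1127]
eef_rot: [0.993, -0.119, 0.002, 0.01]
contact_force: [-6.5, -2.6, 1.7]
opening: 0.146
```

```bash
python3 nx.py 4 -1.634 .15 5
```

```text
pos [0.6002 0.0064 0.1127] F [-6.5  -2.62  1.74] op 0.146 clk 29.1 fix turn x 0.019 y 0.002 z 0.011
phi 2.135 turned 2.514 r 0.0403  Ft(resist) 6.89 Frad(out) 1.26
[0.0054 0.0026] -0.0002
[0.0057 0.002 ] -0.0002
[0.0059 0.0011] -0.0002
[0.006  0.0002] -0.0002
[ 0.006  -0.0007] -0.0002
```

Request:
move_arm(
  targets=[
    [[0.015, -0.01, 0.01, 0.0065, 0.0036, -0.0005, 0], [0, -0.01, 0, 0.0068, 0.0031, -0.0005, 0], [0, -0.01, 0, 0.007, 0.0026, -0.0005, 0]],
  ],
)

```text
clock: 29.4
tool_pos: [0.6137, 0.0129, 0.1115]
eef_rot: [0.993, -0.115, 0.009, 0.003]
contact_force: [-5.2, -1.5, 6.2]
opening: 0.149
```

```bash
python3 nx.py 4 -1.634 .15 5
```

```text
pos [0.6137 0.0129 0.1115] F [-5.2  -1.53  6.19] op 0.149 clk 29.4 fix turn x 0.007 y 0.017 z 0.003
phi 1.767 turned 2.883 r 0.0413  Ft(resist) 5.39 Frad(out) -0.49
[ 0.0062 -0.0005] -0.0002
[ 0.006  -0.0002] -0.0002
[ 0.0059 -0.0011] -0.0002
[ 0.0057 -0.0019] -0.0002
[ 0.0053 -0.0028] -0.0002
```

Request:
move_arm(
  targets=[
    [[0, 0, 0, 0.0044, 0.0005, 0, 0], [0, 0, 0, 0.0045, 0.0003, 0, 0], [0, 0, 0, 0.0045, 0.0001, 0, 0]],
  ],
)

```text
clock: 29.7
tool_pos: [0.619, 0.0133, 0.1117]
eef_rot: [0.993, -0.116, -0.0, 0.003]
contact_force: [-6.7, 0.3, 4.2]
opening: 0.149
```

```bash
python3 nx.py 4 -1.634 .15 5
```

```text
pos [0.619  0.0133 0.1117] F [-6.71  0.34  4.2 ] op 0.149 clk 29.7 fix turn x 0.006 y -0.001 z 0.004
phi 1.638 turned 3.011 r 0.0410  Ft(resist) 6.67 Frad(out) 0.79
[ 0.0061 -0.0011] -0.0002
[ 0.0059 -0.0009] -0.0002
[ 0.0057 -0.0018] -0.0002
[ 0.0054 -0.0026] -0.0002
[ 0.0049 -0.0034] -0.0002
```

Request:
move_arm(
  targets=[
    [[0, -0.005, 0, 0.0045, -0.0002, 0, 0], [0, -0.003, 0, 0.0045, -0.0003, 0, 0], [0, -0.003, 0, 0.0045, -0.0005, 0, 0], [0, -0.003, 0, 0.0044, -0.0007, 0, 0]],
  ],
)

```text
clock: 30.1
tool_pos: [0.626, 0.0133, 0.1114]
eef_rot: [0.993, -0.115, -0.006, 0.002]
contact_force: [-5.3, 1.9, 5.1]
opening: 0.149
```

```bash
python3 nx.py 4 -1.634 .15 5
```

```text
pos [0.626  0.0133 0.1114] F [-5.27  1.88  5.07] op 0.149 clk 30.1 fix turn x 0.003 y -0.012 z 0.004
phi 1.468 turned 3.182 r 0.0411  Ft(resist) 5.43 Frad(out) 1.33
[ 0.0058 -0.0022] -0.0002
[ 0.0057 -0.0019] -0.0002
[ 0.0053 -0.0028] -0.0002
[ 0.0048 -0.0035] -0.0002
[ 0.0043 -0.0042] -0.0002
```

Request:
move_arm(
  targets=[
    [[0, -0.005, 0, 0.0044, -0.0007, 0, 0], [0, -0.003, 0, 0.0044, -0.0009, 0, 0], [0, -0.003, 0, 0.0044, -0.001, 0, 0], [0, -0.003, 0, 0.0043, -0.0012, 0, 0], [0, -0.003, 0, 0.0042, -0.0014, 0, 0]],
  ],
)

```text
clock: 30.6
tool_pos: [0.6347, 0.0118, 0.1111]
eef_rot: [0.993, -0.115, -0.012, -0.001]
contact_force: [-6.6, 1.7, 4.3]
opening: 0.144
```

```bash
python3 nx.py 4 -1.634 .15 5
```

```text
pos [0.6347 0.0118 0.1111] F [-6.56  1.72  4.25] op 0.144 clk 30.6 fix turn x -0.004 y -0.024 z 0.003
phi 1.253 turned 3.396 r 0.0415  Ft(resist) 6.77 Frad(out) -0.41
[ 0.0051 -0.0037] -0.0002
[ 0.0051 -0.0031] -0.0002
[ 0.0046 -0.0038] -0.0002
[ 0.004  -0.0045] -0.0002
[ 0.0033 -0.005 ] -0.0002
```

Request:
move_arm(
  targets=[
    [[0, -0.015, 0, 0.0042, -0.0017, 0, 0], [0, -0.003, 0, 0.0041, -0.0019, 0, 0], [0, -0.003, 0, 0.004, -0.002, 0, 0], [0, -0.003, 0, 0.004, -0.0021, 0, 0]],
  ],
)

```text
clock: 31.0
tool_pos: [0.6363, 0.0114, 0.1109]
eef_rot: [0.993, -0.113, -0.017, -0.006]
contact_force: [-8.6, 3.3, 6.7]
opening: 0.145
```

```bash
python3 nx.py 4 -1.634 .15 5
```

```text
pos [0.6363 0.0114 0.1109] F [-8.55  3.26  6.69] op 0.145 clk 31.0 fix turn x -0.015 y -0.033 z -0.001
phi 1.213 turned 3.436 r 0.0416  Ft(resist) 9.15 Frad(out) 0.06
[ 0.0049 -0.004 ] -0.0002
[ 0.005  -0.0033] -0.0002
[ 0.0045 -0.004 ] -0.0002
[ 0.0038 -0.0046] -0.0002
[ 0.0031 -0.0051] -0.0002
```

Request:
move_arm(
  targets=[
    [[0, -0.01, 0, 0.005, -0.0019, 0, 0], [0, 0, 0, 0.005, -0.0019, 0, 0]],
  ],
)

```text
clock: 31.2
tool_pos: [0.6372, 0.0112, 0.1108]
eef_rot: [0.993, -0.112, -0.023, -0.008]
contact_force: [-10.0, 2.6, 7.2]
opening: 0.146
```

```bash
python3 nx.py 4 -1.634 .15 1
```

```text
pos [0.6372 0.0112 0.1108] F [-10.01   2.56   7.22] op 0.146 clk 31.2 fix turn x -0.021 y -0.043 z -0.003
phi 1.190 turned 3.459 r 0.0417  Ft(resist) 10.25 Frad(out) -1.34
[ 0.0047 -0.0042] -0.0002
```

Request:
move_arm(
  targets=[
    [[0, 0, 0, 0, 0, 0, 0.1], [0, 0, 0, 0, 0, 0, 0.5], [0, 0, 0, 0, 0, 0, 0.5], [0, 0, 0, 0, 0, 0.02, 0.5], [0, 0, 0, 0, 0, 0.04, 0.5]],
  ],
)

```text
clock: 31.7
tool_pos: [0.631, 0.0126, 0.1678]
eef_rot: [0.993, -0.112, -0.031, -0.008]
contact_force: [0.7, 0.3, 0.7]
opening: 0.483
```

Request:
move_arm(
  targets=[
    [[0, -0.03, 0, -0.02, -0.03, 0.04, 0.5], [0, 0, 0, -0.02, -0.03, 0.03, 0.5], [0, 0, 0, -0.01, -0.02, 0.02, 0.5], [0, 0, 0, 0, 0, 0, 0.5]],
  ],
)

```text
clock: 32.1
tool_pos: [0.5871, -0.0682, 0.2645]
eef_rot: [0.994, -0.111, -0.006, -0.01]
contact_force: [-0.7, 0.7, -0.5]
opening: 0.503
```

Run:
```python
from tool import *
w=r.snapshot("wrist");t=r.snapshot("scene");tool()
B=cv2.resize(t["frame"][120:320,180:460],(560,400))[60:340]
cv2.imwrite("pics/z.png",np.vstack([w["frame"][:310],B])[:,:,::-1])
hsv=cv2.cvtColor(w["frame"],cv2.COLOR_RGB2HSV)
m=cv2.inRange(hsv,(4,150,70),(16,255,255)); n,_,st,ce=cv2.connectedComponentsWithStats(m)
for i in range(1,n):
    if st[i][4]>30: print(st[i],ce[i].round(0),at(w,ce[i][::-1],.111)[:2].round(4))
```

```text
pos [ 0.5871 -0.0635  0.2614] F [ 0.2   1.42 -0.15] op 0.499 clk 32.2 fix turn x -0.024 y -0.014 z -0.011
[547   0  13  23 279] [553.  10.] [0.8297 0.0362]
[304  41  18  25 288] [312.  53.] [0.6363 0.0486]
[306  92  19  17 194] [316. 101.] [0.632  0.0108]
[164 177  28  23 365] [177. 188.] [ 0.4882 -0.0378]
```

View pics/z.png

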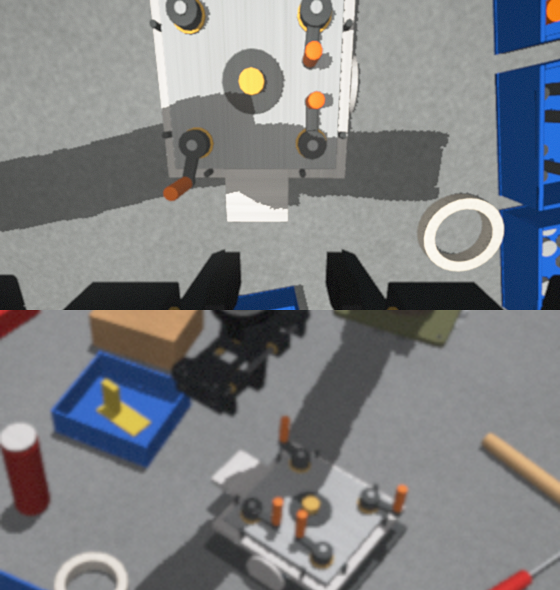

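All four cranks are at their end directions, with the stud tips showing on all the hubs. The spacer lies flat in the blue bin and the robot touches nothing. I hand the job in.

```bash
python3 -c "
from h import *
print(r.finish_job())"
```

```text
the job is handed in; nothing more can be done
None
```

The job is done and handed in. `finish_job` reported no verdict. I slid the yellow spacer out about 70 mm and put it in the blue bin, then tightened the nuts in the order 1, 3, 2, 4. The robot's clock read about 32 s of the allowed 72 s.

| Nut | Turn (rad) | Tight reading (N) |
|---|---|---|
| 1 | 3.45 | 12.1 |
| 3 | 3.30 | 11.2 |
| 2 | 3.04 | 10.2 |
| 4 | 3.46 | 10.3 |

Each nut ran at about 6 N and then stopped moving as the force rose. Repeat pushes on nuts 2 and 3 gave no further travel.

- **Last picture:** It shows the spacer lying flat in the bin, the cover looking level, stud tips showing on the hubs and the gripper clear of everything. The tape, can, carton and other bystanders in view looked unmoved; the rest I did not check.
- **Uncertain readings:** Nut 1's 12.1 N is slightly above the 9 to 12 N range but below the 15 N limit, with sensor noise of about 0.7 N. The repeat push on nuts 2 and 3 read lower, 9.1 and 9.0 N, so both sit near the low end.
- **Not measured:** I could not measure the nut heights or the cover's tilt directly. That the nuts are home rests on the force and travel readings.

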